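# Lay a mailing tube in the labelling cradle

## Task

Get the tall mailing tube with the square end caps ready for labelling: tip it gently onto its side on the dark mat (do not let it topple) and let go of it there, then take it afresh round its middle and lower it on its side into the wooden cradle, letting go only once it rests fully home in both V-shaped saddles, between the end boards. Leave the short tube and the glue bottle standing where they are.

Things in the scene. Friction and masses are not known exactly. Their poses are not given: they have to be found in the camera images.
- tube_center (a point): Centre of the tall mailing tube: brown cardboard, 44 mm in diameter, 180 mm long with its two black caps, each 52 x 52 mm square and 24 mm long. Rigid, ends alike, 0.11 to 0.23 kg. Stands upright on the bench at the start (this point 90 mm up). z runs along it (up at the start); x, y are square to the caps' flat sides. Lying on the caps it does not roll and its axis is 26 mm up.
- mat_top (a point): Centre of the top face of the dark rubber mat lying on the bench, 260 mm along its x by 200 mm along its y, 3 mm thick (this point is 3 mm above the bench). Fixed. z is up.
- cradle_seat (a point): Where the tube's centre lies when home in the cradle: 60 mm above the bench; x along the cradle, y across, z up. Two 90-degree V saddles, 16 mm thick, stand 48 mm either side along x and carry the bare cardboard; their tips reach the height of the tube's axis, 37 mm either side of it. The 80 mm between them is free for fingers down to the 10 mm base board. Tube may lie either way round, at any roll.
- cradle: Fixed wooden labelling cradle, base board 226 x 100 x 10 mm, origin at the centre of its underside, x along it, z up. The tube's caps hang just outside the two saddles with 10 mm play along x either way. Upright end boards close both ends: 12 mm thick, 100 mm wide, 95 mm high above the bench, inner faces 100 mm from the middle.
- short_tube: Bystander: short cardboard tube with round black caps, 56 mm in diameter, 110 mm tall, standing near the tall tube. Origin at the centre of its underside.
- glue: Bystander: white glue bottle, 54 mm in diameter, 115 mm tall, standing near the tall tube. Origin at the centre of its underside.
There are look-alikes about, which are no part of the job. What is shaped like the part that bears tube_center but red or yellow is not meant. Several things have the shape of the cradle; the one meant has the colours described above.

How it is judged:
By the outcome, as a careful person would: the job done as asked, in the order asked, and still so for the second after the job is handed in, with the robot touching nothing.
It also fails if it takes over 50 s, if anything falls off the work surface, if the arm or the gripper's body presses on something with over 40 N, if the wrist force passes 120 N, or if a joint passes its speed limit or range.

## Robot

A 6-joint arm with a two-finger parallel gripper is mounted at the origin on the work surface. World frame = base frame: x ahead of the robot, y to its left, z up, the work surface at z = 0. Lengths are in m, angles in rad, forces in N, time in s.
With the tool pointing down it reaches from about 0.35 to 0.975 m from the base axis. Payload 17.4 kg.
Tool frame: the origin (TCP) lies between the finger pads; the fingertips stand 11 mm ahead of it and the grasp point (between the pads) lies 8 mm behind it; z points along the fingers, y is the line along which they close (so a half turn about z gives the same grasp; the last joint's range is limited). The gripper opens to 85 mm and grips with 20 to 120 N. Pads are 22 mm wide; open, the fingers measure 114 mm over their backs; the gripper's body (76 mm by 85 mm) begins 54 mm behind the grasp point. The pads swing forward as they close: fully open they stand 13 mm farther back than shut.
Start: joints at [1.105, 0.116, 1.442, -0, 1.584, -0.038], TCP at [0.28, 0.614, 0.242] pointing down, gripper open.
Joint ranges: [-2.83, 2.83], [-0.83, 2.19], [0.07, 2.5], [-1.14, 4.28], [0.01, 3], [-2.97, 2.97]. Speed limits (rad/s): [1.89, 1.89, 2.22, 3.14, 3.14, 3.14].

## Interface

Orientations are given as a unit quaternion [w, x, y, z].
In Python, from station import telemetry, grab_frame, calibration, order, silhouettes gives the robot as it stands.
- The arm moves only by the tool carry_out, never from a script. Its argument "plan" is a list of rows, each an object of numbers: "dx", "dy", "dz": the shift along the tool's x, y, z in m; "ax", "ay", "az": the turn, a rotation vector about the tool's x, y, z in degrees. A call has exactly 10 rows; each row shifts and turns the commanded pose from where the row before left it, along the tool's axes as they then stand; what a row does not reach is not made up. A row lasts 1/8 s, in which the tool goes at most 62.5 mm and 10.7 degrees, less where a joint would pass 70% of its speed; a pose out of reach is approached as far as the arm can. A call with a gripper value outside its range is refused whole. "claw" is the finger opening in m, from 0 to 0.0854, set as the call begins (left out, the last holds). The fingers move at their own pace and stop on an object; the grip force is fixed at half the most. Time passes only in rows, so rows that do not move let the fingers close, or fill a call up. It gives the time, the measured TCP pose, the force, the opening and the grip force at its end, in the units of the state.
- telemetry.get_obs(): the state, without advancing time (a new reading comes with each control period).
- grab_frame(name): name is "scene" or "top"; returns the picture (480x640x3 uint8, red, green, blue); there is no depth.
- calibration(name): a dict with "intrinsics" (3x3 intrinsics, pixels), "camera_from_world" (4x4, takes a point from world to camera coordinates). Camera axes: x right, y down, z forward; pixel columns grow to the right and rows downward; lengths in m; the calibration is good to about 2 mm. A picture is of the moment at which its call begins. calibration takes no time and is no camera call.
- order.finish_job(): hands the job in; it is judged then, once.
Trained networks look in the newest picture that a camera, given by its name, has taken for a name from the list of things; names that differ only in an ending like _2 or _b are one class to them, and where a whole thing is asked for, a point or a joint stands for the part that bears it (a point fixed in the world has none). Each returns a list of dicts, best first, with "p" (0 to 1); they miss things now and then, are a little off and sometimes report something else, mostly with a low value. They report only what shows in the picture. A call takes as long as a camera call. They do not tell look-alikes from the thing itself.
- silhouettes(camera, label): "region" (480x640 bool, what is visible of it) and "extent" ([centre column, centre row, width, height] in pixels, round what is visible of it).
The state is a dict: "time_s": time; "joints": joint angles; "qd": joint speeds; "tau": joint torques, N m; "tool_pos": TCP position; "eef_rot": TCP orientation; "wrist_force": force on the tool from outside, world axes, zero at the start; "wrist_torque": the same for the moment, N m; "grip_width": finger opening in m; "finger_force": force on a finger pad.
Only numpy, scipy, OpenCV 4.12 (cv2) and the standard library are available. Lean on these libraries where they do the work, as an engineer would, in place of code of your own. Each camera call takes 0.05 s, during which the arm holds its last target. There are 200 camera calls.

## Working session

There is one attempt and no reset: what is moved stays moved. The work goes in short steps, Python scripts to look and compute and a tool call to move; the robot and the scene stay as the last step left them, time stands still between calls to the robot, and variables do not carry over. Pictures are saved under pics/ and viewed, at most 10 in all, crops included, and the job is handed in when it is done.

Besides the shell and the picture viewer there is one more tool, called as a command line: name --argument value ..., lists and objects as JSON in quotes. carry_out: Moves the arm, as the interface text tells. Its arguments: {"type":"object","properties":{"plan":{"type":"array"},"claw":{"type":"number"}},"required":["plan"]}

```bash
mkdir -p pics; cat > h.py <<'E'
import numpy as np, cv2
from station import telemetry, grab_frame, calibration, order, silhouettes
def save(n,f,crop=None,s=1):
    im=grab_frame(n)[:,:,::-1]
    if crop: im=im[crop[1]:crop[3],crop[0]:crop[2]]
    cv2.imwrite('pics/'+f,cv2.resize(np.ascontiguousarray(im),None,fx=s,fy=s,interpolation=cv2.INTER_CUBIC))
def proj(n,P):
    c=calibration(n);T=np.array(c['camera_from_world']);K=np.array(c['intrinsics'])
    p=(np.atleast_2d(P)@T[:3,:3].T+T[:3,3])@K.T
    return p[:,:2]/p[:,2:]
def ray(n,uv):
    c=calibration(n);T=np.array(c['camera_from_world']);K=np.array(c['intrinsics'])
    d=T[:3,:3].T@np.linalg.solve(K,[uv[0],uv[1],1]);o=-T[:3,:3].T@T[:3,3]
    return o,d/np.linalg.norm(d)
def onz(n,uv,z):
    o,d=ray(n,uv);return o+d*(z-o[2])/d[2]
def tri(a,b):  # [(cam,uv)..]
    o1,d1=ray(*a);o2,d2=ray(*b)
    s=np.linalg.lstsq(np.c_[d1,-d2],o2-o1,rcond=None)[0]
    p,q=o1+s[0]*d1,o2+s[1]*d2
    return (p+q)/2,np.linalg.norm(p-q)
E
python3 - <<'E'
from h import *
np.set_printoptions(precision=3,suppress=True)
save('scene','s0.png');save('top','t0.png')
for n in('scene','top'):
    o,d=ray(n,(320,240));print(n,o,d)
    for l in('tube_center','cradle','short_tube','glue'):
        for r in silhouettes(n,l): print(n,l,round(r['p'],2),np.round(r['extent'],1))
print(telemetry.get_obs())
E
```

```text
scene [0.987 0.588 1.096] [-0.444 -0.454 -0.772]
scene tube_center 0.96 [427.8 287.9  36.1  74.4]
scene tube_center 0.8 [394.2 320.2  41.7  67.8]
scene tube_center 0.66 [486.4 296.8  48.5  70.7]
scene cradle 0.93 [190.1 210.1  93.9  98.1]
scene cradle 0.77 [301.5 154.8  78.2  85.3]
scene short_tube 0.93 [438.5 349.   38.7  48.3]
scene glue 0.98 [360.6 409.1  27.7  42.5]
top [0.326 0.026 1.293] [ 0.09  -0.007 -0.996]
top tube_center 0.94 [205.6 229.2  48.9  42.5]
top tube_center 0.86 [210.4 284.8  45.8  30.8]
top tube_center 0.64 [155.6 323.1  51.1  37.9]
top cradle 0.84 [466.  352.5  85.3 120. ]
top cradle 0.77 [485.2 192.5  81.6 116. ]
top short_tube 0.96 [162.3 252.4  39.   26.5]
top glue 0.84 [180.6 156.1  32.1  29.7]
{'time_s': 0.5, 'joints': array([ 1.105,  0.116,  1.442, -0.   ,  1.584, -0.038]), 'qd': array([ 0.002, -0.   , -0.002,  0.001, -0.   ,  0.001]), 'tau': array([ -0.001, -73.113, -63.223,  -0.   ,   0.001,  -0.   ]), 'tool_pos': array([0.28 , 0.614, 0.242]), 'eef_rot': array([-0.   ,  0.212,  0.977, -0.   ]), 'wrist_force': array([-0.008, -0.518,  0.044]), 'wrist_torque': array([ 0.011, -0.011,  0.024]), 'finger_force': 0.0, 'grip_width': 0.08503912946178509}
```

View pics/s0.png

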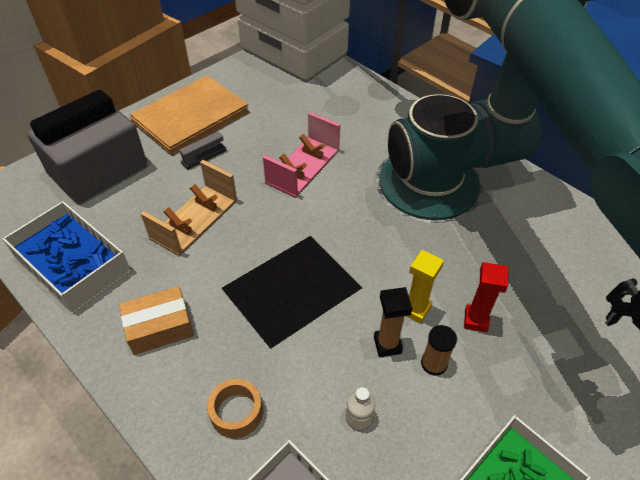

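View pics/t0.png

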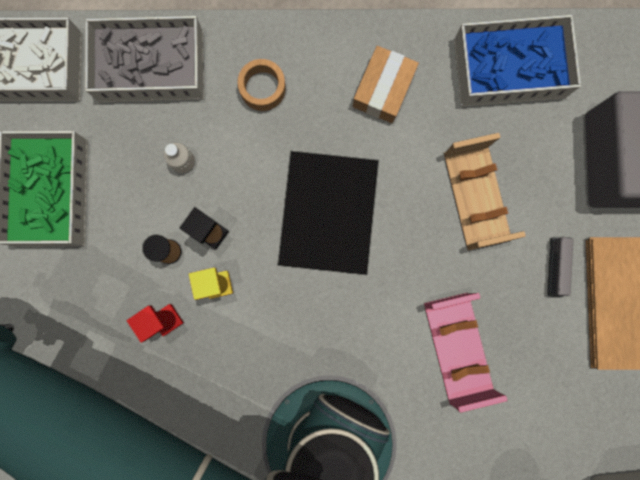

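The tall tube with black caps is at scene (392,323) and top (205,229). The yellow (425,287) and red (486,297) ones are look-alikes. The wooden cradle is at scene (190,210) and top (485,192); the pink one isn't meant. The mat is at top (330,213). I'll confirm this in one enlarged composite.

```bash
python3 - <<'E'
from h import *
np.set_printoptions(precision=4,suppress=True)
S=grab_frame('scene')[:,:,::-1];T=grab_frame('top')[:,:,::-1]
def cr(im,x,y,w,h):return cv2.resize(np.ascontiguousarray(im[y:y+h,x:x+w]),(400,300),interpolation=cv2.INTER_CUBIC)
# origins/scales: scene tube (340,270)100x75*4 ; top tube ; scene cradle (130,150)132x99 ; top cradle (430,125)
out=np.vstack([np.hstack([cr(S,350,280,100,75),cr(T,150,195,100,75)]),np.hstack([cr(S,125,155,133,100),cr(T,405,120,160,120)])])
cv2.imwrite('pics/c0.png',out)
def quad(m):
    m=m.astype(np.uint8);n,l,s,c=cv2.connectedComponentsWithStats(m);k=1+np.argmax(s[1:,4]);m=(l==k).astype(np.uint8)
    ct=max(cv2.findContours(m,cv2.RETR_EXTERNAL,cv2.CHAIN_APPROX_NONE)[0],key=len)
    h=cv2.convexHull(ct);e=2.
    while 1:
        q=cv2.approxPolyDP(h,e,True)
        if len(q)<=4:return q[:,0].astype(float),s[k,4]
        e+=.5
# mat
for n,im,b in(('scene',S,(215,230,370,350)),('top',T,(270,145,385,280))):
    m=np.zeros(im.shape[:2],bool);m[b[1]:b[3],b[0]:b[2]]=im[b[1]:b[3],b[0]:b[2]].max(2)<40
    q,a=quad(m);print('mat',n,a);P=np.array([onz(n,p,.003) for p in q]);print(q.tolist(),'\n',P[:,:2],P[:,:2].mean(0),np.linalg.norm(P-np.roll(P,-1,0),axis=1))
E
```

```text
mat scene 7810
[[360.0, 287.0], [271.0, 347.0], [222.0, 288.0], [310.0, 236.0]] 
 [[ 0.3901  0.1111]
 [ 0.6417  0.0854]
 [ 0.6218 -0.1095]
 [ 0.3674 -0.0818]] [0.5052 0.0013] [0.2529 0.1959 0.2559 0.1943]
mat top 9800
[[292.0, 152.0], [376.0, 161.0], [365.0, 273.0], [279.0, 263.0]] 
 [[ 0.6411  0.0785]
 [ 0.6199 -0.1097]
 [ 0.3692 -0.0825]
 [ 0.392   0.1073]] [ 0.5055 -0.0016] [0.1894 0.2521 0.1911 0.2508]
```

View pics/c0.png

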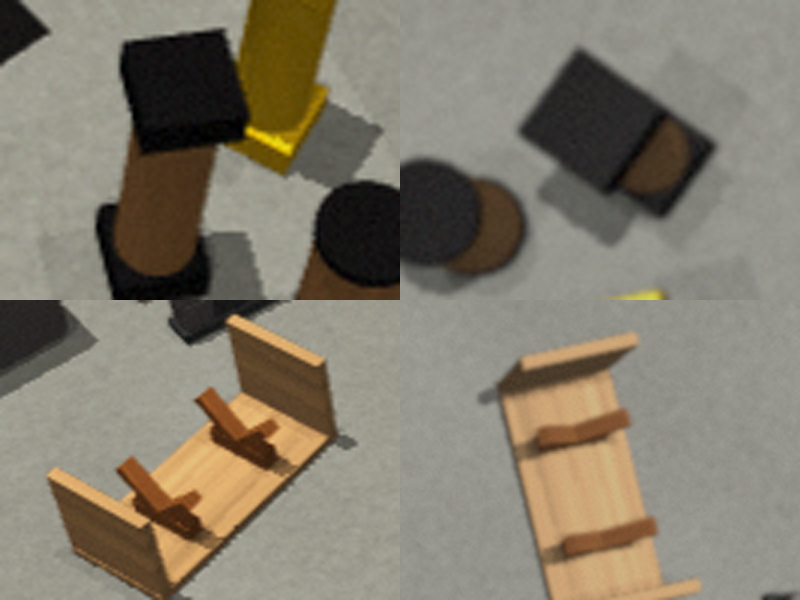

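```bash
cat > fit.py <<'E'
from h import *
from scipy.optimize import minimize
from scipy.spatial.transform import Rotation as R
def box(c,s):
    return np.array([[c[i]+s[i]/2*k for i,k in enumerate(g)] for g in np.array(np.meshgrid([-1,1],[-1,1],[-1,1])).reshape(3,-1).T])
a=np.linspace(0,2*np.pi,24)
TUBE=[box((0,0,.078),(.052,.052,.024)),box((0,0,-.078),(.052,.052,.024)),np.array([[.022*np.cos(t),.022*np.sin(t),z] for t in a for z in(-.07,.07)])]
CR=[box((0,0,.005),(.226,.1,.01)),box((.106,0,.0475),(.012,.1,.095)),box((-.106,0,.0475),(.012,.1,.095))]
for s in(-1,1):
    for t in(-1,1):
        CR.append(np.array([[s*.048+u*.008,y*t,z] for u in(-1,1) for y,z in((0,.01),(0,.029),(.037,.06),(.037,.052),(.02,.02))]))
def render(n,parts,Rm,p,ss=4):
    m=np.zeros((480*ss,640*ss),np.uint8)
    for q in parts:
        uv=(proj(n,q@Rm.T+p)+.5)*ss
        cv2.fillConvexPoly(m,cv2.convexHull(uv.astype(np.float32)).astype(np.int32),1)
    return cv2.resize(m.astype(np.float32),(640,480),interpolation=cv2.INTER_AREA)
def fit(parts,masks,f,x0,step):
    def cost(x):
        Rm,p=f(x);c=0
        for n,m in masks.items():
            r=render(n,parts,Rm,p);c+=1-np.minimum(r,m).sum()/np.maximum(r,m).sum()
        return c
    S=np.vstack([x0]+[np.array(x0)+np.eye(len(x0))[i]*step[i] for i in range(len(x0))])
    r=minimize(cost,x0,method='Nelder-Mead',options=dict(initial_simplex=S,xatol=1e-4,fatol=1e-4,maxiter=250))
    return r.x,r.fun
def region(n,l,uv):
    rs=silhouettes(n,l)
    r=min(rs,key=lambda r:np.hypot(r['extent'][0]-uv[0],r['extent'][1]-uv[1]))
    return r['region'].astype(np.float32)
E
python3 - <<'E'
from fit import *
np.set_printoptions(precision=4,suppress=True)
for n in('scene','top'): grab_frame(n)
yaw=lambda x:(R.from_euler('z',x[3]).as_matrix(),np.array(x[:3]))
mt={'scene':region('scene','tube_center',(394,320)),'top':region('top','tube_center',(205,229))}
mc={'scene':region('scene','cradle',(190,210)),'top':region('top','cradle',(485,192))}
# coarse starts
c=onz('top',(192.5,225),.18);print('tube guess',c)
g=[(44,178),(118,130),(210,192),(265,112)]
T=[onz('top',(150+u/4-.4,195+v/4-.4),.18)[:2] for u,v in((178,48),(118,130),(210,192),(265,112))]
print(np.array(T),np.mean(T,0)); d=T[1]-T[0];y0=np.arctan2(d[1],d[0]); y0=(y0+np.pi/4)%(np.pi/2)-np.pi/4
Sc=[onz('scene',(350+u/4-.4,280+v/4-.4),.18)[:2] for u,v in((122,44),(226,31),(247,112),(139,130))]
print('scene',np.mean(Sc,0), 'h', tri(('scene',np.mean([(350+u/4-.4,280+v/4-.4) for u,v in((122,44),(226,31),(247,112),(139,130))],0)),('top',np.mean([(150+u/4-.4,195+v/4-.4) for u,v in((178,48),(118,130),(210,192),(265,112))],0))))
print('tube',fit(TUBE,mt,yaw,[*np.mean(T,0),.09,y0],[.01,.01,.01,.1]),y0)
c=onz('top',(483,193),.03)
print('cradle',fit(CR,mc,yaw,[c[0],c[1],0,.17],[.02,.02,.01,.1]))
for l,uvS,uvT in(('short_tube',(438,349),(162,252)),('glue',(360,409),(180,156))):
    h=.11 if l[0]=='s' else .115
    m={'scene':region('scene',l,uvS),'top':region('top',l,uvT)}
    r=.028 if l[0]=='s' else .027
    cyl=[np.array([[r*np.cos(t),r*np.sin(t),z] for t in a for z in(0,h if l[0]=='s' else .08)])]
    c=onz('top',uvT,h/2);print(l,fit(cyl,m,lambda x:(np.eye(3),np.array([x[0],x[1],0])),[c[0],c[1]],[.01,.01]))
E
```

```text
tube guess [0.4564 0.2621 0.18  ]
[[0.492  0.2595]
 [0.4525 0.2877]
 [0.4225 0.2433]
 [0.4609 0.2174]] [0.457 0.252]
scene [0.4584 0.2556] h (array([0.4569, 0.2535, 0.1757]), np.float64(0.0018174496867388154))
tube (array([ 0.4571,  0.2561,  0.0892, -0.6221]), np.float64(1.0379433631896973)) -0.6206323289798243
cradle (array([ 0.5385, -0.3325, -0.0012,  0.2177]), np.float64(0.07675778865814209))
short_tube (array([0.4191, 0.3541]), np.float64(0.12948626279830933))
glue (array([0.6198, 0.3243]), np.float64(0.2211705446243286))
```

```bash
cat > mv.py <<'E'
from fit import *
from scipy.spatial.transform import Slerp
def cur():
    o=telemetry.get_obs();q=o['eef_rot'];return o,np.array(o['tool_pos']),R.from_quat([q[1],q[2],q[3],q[0]])
def Rot(z,y):
    z=np.array(z,float);z/=np.linalg.norm(z);y=np.array(y,float);y-=z*(y@z);y/=np.linalg.norm(y)
    return R.from_matrix(np.c_[np.cross(y,z),y,z])
def rows(p0,r0,p1,r1,n,lift=0):
    S=Slerp([0,1],R.concatenate([r0,r1]));pp=lambda s:p0+(p1-p0)*s+np.array([0,0,lift*4*s*(1-s)])
    for k in range(n):
        a,b=S(k/n),S((k+1)/n);d=a.inv().apply(pp((k+1)/n)-pp(k/n))*1000;w=np.degrees((a.inv()*b).as_rotvec())
        print('dx %.1f dy %.1f dz %.1f mm | ax %.1f ay %.1f az %.1f'%(*d,*w))
E
python3 - <<'E'
from mv import *
np.set_printoptions(precision=4,suppress=True)
for n in('scene','top'): grab_frame(n)
yaw=lambda x:(R.from_euler('z',x[3]).as_matrix(),np.array([x[0],x[1],.09]))
for uvS,uvT,g,y in(((427,288),(210,285),(.36,.25),.1),((486,297),(155,323),(.28,.35),.3)):
    m={'scene':region('scene','tube_center',uvS),'top':region('top','tube_center',uvT)}
    c=onz('top',uvT,.13);print('lookalike',fit(TUBE,m,yaw,[c[0],c[1],0,y],[.01,.01,0.001,.2]))
m={'scene':region('scene','tube_center',(394,320))};print(m['scene'].sum())
r=silhouettes('top','tube_center');print([x['extent'] for x in r])
G=np.array([.457,.2545,.168]);az=np.radians(54.4);f=np.array([np.cos(az),np.sin(az),0]);t=(f-[0,0,1])/2**.5
y=[np.cos(np.radians(144.4)),np.sin(np.radians(144.4)),0]
o,p,r=cur();R1=Rot(t,y);P=G+t*(.008-.13);print('pre',P)
rows(p,r,P,R1,10,.08)
E
```

```text
lookalike (array([0.3446, 0.2405, 0.0003, 0.2231]), np.float64(0.19269335269927979))
lookalike (array([ 0.2685,  0.3531, -0.0003,  0.5645]), np.float64(0.12686306238174438))
1761.0
[[210.9, 286.4, 43.6, 32.8], [154.6, 323.5, 54.0, 41.8], [204.5, 229.1, 48.6, 38.4]]
pre [0.4068 0.1844 0.2543]
dx -29.4 dy -33.8 dz -30.0 mm | ax -3.1 ay -3.8 az -7.5
dx -26.3 dy -36.2 dz -23.7 mm | ax -3.1 ay -3.8 az -7.5
dx -22.1 dy -38.7 dz -17.7 mm | ax -3.1 ay -3.8 az -7.5
dx -16.8 dy -41.1 dz -12.4 mm | ax -3.1 ay -3.8 az -7.5
dx -10.3 dy -43.2 dz -7.6 mm | ax -3.1 ay -3.8 az -7.5
dx -2.7 dy -44.6 dz -3.6 mm | ax -3.1 ay -3.8 az -7.5
dx 5.7 dy -45.2 dz -0.4 mm | ax -3.1 ay -3.8 az -7.5
dx 14.7 dy -44.8 dz 2.0 mm | ax -3.1 ay -3.8 az -7.5
dx 24.3 dy -43.1 dz 3.6 mm | ax -3.1 ay -3.8 az -7.5
dx 34.0 dy -40.0 dz 4.5 mm | ax -3.1 ay -3.8 az -7.5
```

carry_out --plan '[{"dx": -0.029,"dy": -0.034,"dz": -0.03,"ax": -3.1,"ay": -3.8,"az": -7.5},{"dx": -0.026,"dy": -0.036,"dz": -0.024,"ax": -3.1,"ay": -3.8,"az": -7.5},{"dx": -0.022,"dy": -0.039,"dz": -0.018,"ax": -3.1,"ay": -3.8,"az": -7.5},{"dx": -0.017,"dy": -0.041,"dz": -0.012,"ax": -3.1,"ay": -3.8,"az": -7.5},{"dx": -0.01,"dy": -0.043,"dz": -0.008,"ax": -3.1,"ay": -3.8,"az": -7.5},{"dx": -0.003,"dy": -0.045,"dz": -0.004,"ax": -3.1,"ay": -3.8,"az": -7.5},{"dx": 0.006,"dy": -0.045,"dz": 0,"ax": -3.1,"ay": -3.8,"az": -7.5},{"dx": 0.015,"dy": -0.045,"dz": 0.002,"ax": -3.1,"ay": -3.8,"az": -7.5},{"dx": 0.024,"dy": -0.043,"dz": 0.004,"ax": -3.1,"ay": -3.8,"az": -7.5},{"dx": 0.034,"dy": -0.04,"dz": 0.004,"ax": -3.1,"ay": -3.8,"az": -7.5}]' --claw 0.075

```text
time_s: 2.75
tool_pos: [0.3931, 0.218, 0.2707]
eef_rot: [0.312, -0.381, 0.855, 0.166]
wrist_force: [0.4, 0.0, 0.0]
grip_width: 0.0747
finger_force: 0.0
```

```bash
python3 - <<'E'
from mv import *
np.set_printoptions(precision=4,suppress=True)
o,p,r=cur();print(p,o['joints'],o['grip_width'],r.as_matrix().T)
m={}
for n in('scene','top'): grab_frame(n)
for n,uv in(('scene',(394,320)),('top',(205,229))):
    m[n]=region(n,'tube_center',uv);print(n,m[n].sum())
yaw=lambda x:(R.from_euler('z',x[2]).as_matrix(),np.array([x[0],x[1],.09]))
print(fit(TUBE,m,yaw,[.457,.2545,-.62],[.01,.01,.1]))
save('scene','s1.png',(300,200,500,400),3)
G=np.array([.457,.2545,.168]);az=np.radians(54.4);f=np.array([np.cos(az),np.sin(az),0]);t=(f-[0,0,1])/2**.5
y=[np.cos(np.radians(144.4)),np.sin(np.radians(144.4)),0]
rows(p,r,G+t*.008,Rot(t,y),4)
E
```

```text
[0.3931 0.218  0.2707] [ 0.1666 -0.823   2.216   0.4956  1.2161 -2.2885] 0.07465529001727196 [[-0.5157 -0.5471 -0.6593]
 [-0.7539  0.6554  0.0458]
 [ 0.407   0.5207 -0.7505]]
scene 1832.0
top 10416.0
(array([ 0.4572,  0.2563, -0.5979]), np.float64(1.0432088375091553))
dx 3.6 dy -7.2 dz 32.5 mm | ax -0.4 ay -0.9 az -1.4
dx 4.3 dy -7.3 dz 32.4 mm | ax -0.4 ay -0.9 az -1.4
dx 4.9 dy -7.5 dz 32.3 mm | ax -0.4 ay -0.9 az -1.4
dx 5.6 dy -7.6 dz 32.1 mm | ax -0.4 ay -0.9 az -1.4
```

View pics/s1.png

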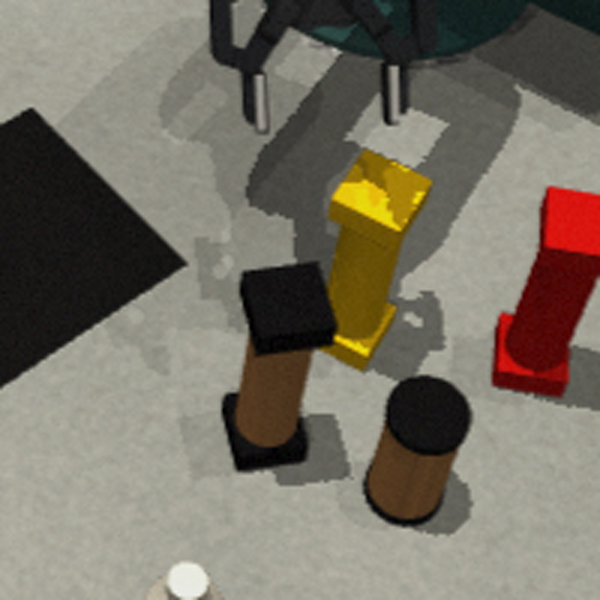

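The picture shows the gripper behind the black-capped tube (its top cap is at about scene (396,302)), with its fingers either side of the approach line. The neighbours are undisturbed. I'll align first, then advance.

```bash
python3 - <<'E'
from mv import *
G=np.array([.457,.2545,.168]);az=np.radians(54.4);f=np.array([np.cos(az),np.sin(az),0]);t=(f-[0,0,1])/2**.5
y=[np.cos(np.radians(144.4)),np.sin(np.radians(144.4)),0]
o,p,r=cur();rows(p,r,G+t*(.008-.085),Rot(t,y),4)
E
```

```text
dx 5.0 dy -8.1 dz 11.3 mm | ax -0.5 ay -0.9 az -1.5
dx 5.4 dy -8.0 dz 11.1 mm | ax -0.5 ay -0.9 az -1.5
dx 5.8 dy -7.9 dz 10.9 mm | ax -0.5 ay -0.9 az -1.5
dx 6.2 dy -7.9 dz 10.8 mm | ax -0.5 ay -0.9 az -1.5
```

carry_out --plan '[{"dx": 0.005,"dy": -0.008,"dz": 0.011,"ax": -0.5,"ay": -0.9,"az": -1.5},{"dx": 0.005,"dy": -0.008,"dz": 0.011,"ax": -0.5,"ay": -0.9,"az": -1.5},{"dx": 0.006,"dy": -0.008,"dz": 0.011,"ax": -0.5,"ay": -0.9,"az": -1.5},{"dx": 0.006,"dy": -0.008,"dz": 0.011,"ax": -0.5,"ay": -0.9,"az": -1.5},{},{},{"dz": 0.01},{"dz": 0.01},{},{}]'

```text
invalid input
```

```bash
python3 - <<'E'
from mv import *
G=np.array([.457,.2545,.168]);az=np.radians(54.4);f=np.array([np.cos(az),np.sin(az),0]);t=(f-[0,0,1])/2**.5
y=[np.cos(np.radians(144.4)),np.sin(np.radians(144.4)),0]
o,p,r=cur();print(p,o['joints']);rows(p,r,G+t*(.008),Rot(t,y),5)
save('scene','s2.png',(320,220,480,380),3.6)
E
```

```text
[0.39328487 0.21900736 0.2710088 ] [ 0.17220444 -0.82006195  2.21300094  0.48958005  1.21555161 -2.27553683]
dx 2.9 dy -5.8 dz 26.0 mm | ax -0.4 ay -0.8 az -1.2
dx 3.4 dy -5.9 dz 25.9 mm | ax -0.4 ay -0.8 az -1.2
dx 3.8 dy -6.0 dz 25.8 mm | ax -0.4 ay -0.8 az -1.2
dx 4.3 dy -6.1 dz 25.7 mm | ax -0.4 ay -0.8 az -1.2
dx 4.8 dy -6.2 dz 25.6 mm | ax -0.4 ay -0.8 az -1.2
```

View pics/s2.png

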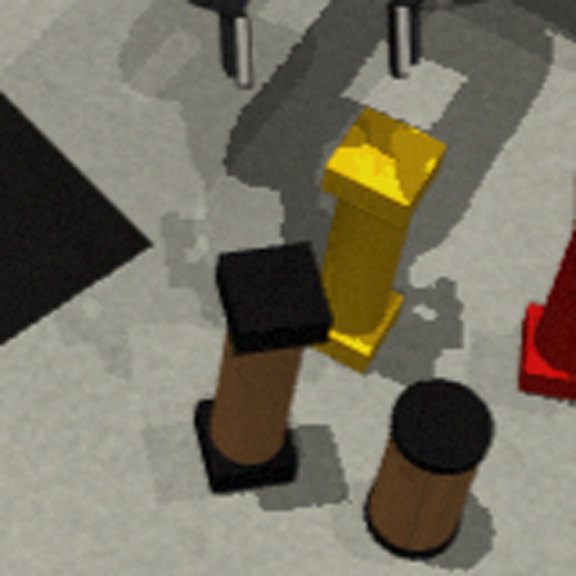

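The call was refused because a row can't be empty, so nothing moved. The view is unchanged, with the tube cap at about scene (396,302). I'll use explicit zeros.

carry_out --plan '[{"dx": 0.005,"dy": -0.008,"dz": 0.011,"ax": -0.5,"ay": -0.9,"az": -1.5},{"dx": 0.005,"dy": -0.008,"dz": 0.011,"ax": -0.5,"ay": -0.9,"az": -1.5},{"dx": 0.006,"dy": -0.008,"dz": 0.011,"ax": -0.5,"ay": -0.9,"az": -1.5},{"dx": 0.006,"dy": -0.008,"dz": 0.011,"ax": -0.5,"ay": -0.9,"az": -1.5},{"dz": 0.0},{"dz": 0.0},{"dz": 0.01},{"dz": 0.01},{"dz": 0},{"dz": 0}]'

```text
invalid input
```

```bash
python3 - <<'E'
from mv import *
G=np.array([.457,.2545,.168]);az=np.radians(54.4);f=np.array([np.cos(az),np.sin(az),0]);t=(f-[0,0,1])/2**.5
y=[np.cos(np.radians(144.4)),np.sin(np.radians(144.4)),0]
o,p,r=cur();print(p,o['joints']);rows(p,r,G+t*(.008),Rot(t,y),5)
save('scene','s3.png',(320,220,480,380),3.6)
E
```

```text
[0.39300565 0.21970694 0.27123524] [ 0.17387174 -0.81983789  2.21259093  0.48969694  1.21558634 -2.27598781]
dx 3.0 dy -6.0 dz 25.9 mm | ax -0.4 ay -0.8 az -1.2
dx 3.5 dy -6.1 dz 25.9 mm | ax -0.4 ay -0.8 az -1.2
dx 3.9 dy -6.2 dz 25.8 mm | ax -0.4 ay -0.8 az -1.2
dx 4.4 dy -6.2 dz 25.7 mm | ax -0.4 ay -0.8 az -1.2
dx 4.9 dy -6.3 dz 25.6 mm | ax -0.4 ay -0.8 az -1.2
```

View pics/s3.png

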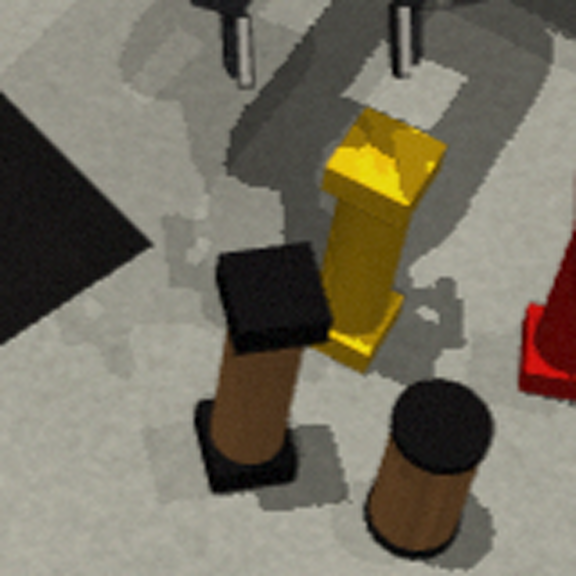

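That was refused again, so each row evidently needs all six keys. The picture is unchanged.

carry_out --plan '[{"dx": 0.005,"dy": -0.008,"dz": 0.011,"ax": -0.5,"ay": -0.9,"az": -1.5},{"dx": 0.005,"dy": -0.008,"dz": 0.011,"ax": -0.5,"ay": -0.9,"az": -1.5},{"dx": 0.006,"dy": -0.008,"dz": 0.011,"ax": -0.5,"ay": -0.9,"az": -1.5},{"dx": 0.006,"dy": -0.008,"dz": 0.011,"ax": -0.5,"ay": -0.9,"az": -1.5},{"dx": 0,"dy": 0,"dz": 0,"ax": 0,"ay": 0,"az": 0},{"dx": 0,"dy": 0,"dz": 0,"ax": 0,"ay": 0,"az": 0},{"dx": 0,"dy": 0,"dz": 0.01,"ax": 0,"ay": 0,"az": 0},{"dx": 0,"dy": 0,"dz": 0.01,"ax": 0,"ay": 0,"az": 0},{"dx": 0,"dy": 0,"dz": 0,"ax": 0,"ay": 0,"az": 0},{"dx": 0,"dy": 0,"dz": 0,"ax": 0,"ay": 0,"az": 0}]'

```text
time_s: 4.35
tool_pos: [0.4335, 0.2219, 0.2078]
eef_rot: [0.338, -0.423, 0.822, 0.176]
wrist_force: [-0.3, 0.3, -1.0]
grip_width: 0.0752
finger_force: 0.0
```

```bash
python3 - <<'E'
from mv import *
G=np.array([.457,.2545,.168]);az=np.radians(54.4);f=np.array([np.cos(az),np.sin(az),0]);t=(f-[0,0,1])/2**.5
y=[np.cos(np.radians(144.4)),np.sin(np.radians(144.4)),0]
o,p,r=cur();print(o['time_s'],p,o['joints']);rows(p,r,G+t*(.008),Rot(t,y),4)
E
```

```text
4.35 [0.43346355 0.22192167 0.20781936] [ 0.11136438 -0.69639614  2.27260875  0.64070959  1.0792719  -2.57856518]
dx -0.1 dy -0.1 dz 16.1 mm | ax 0.1 ay -0.0 az 0.0
dx -0.1 dy -0.1 dz 16.1 mm | ax 0.1 ay -0.0 az 0.0
dx -0.1 dy -0.1 dz 16.1 mm | ax 0.1 ay -0.0 az 0.0
dx -0.1 dy -0.1 dz 16.1 mm | ax 0.1 ay -0.0 az 0.0
```

carry_out --plan '[{"dx": 0,"dy": 0,"dz": 0.013,"ax": 0,"ay": 0,"az": 0},{"dx": 0,"dy": 0,"dz": 0.013,"ax": 0,"ay": 0,"az": 0},{"dx": 0,"dy": 0,"dz": 0.013,"ax": 0,"ay": 0,"az": 0},{"dx": 0,"dy": 0,"dz": 0.013,"ax": 0,"ay": 0,"az": 0},{"dx": 0,"dy": 0,"dz": 0.012,"ax": 0,"ay": 0,"az": 0},{"dx": 0,"dy": 0,"dz": 0,"ax": 0,"ay": 0,"az": 0},{"dx": 0,"dy": 0,"dz": 0,"ax": 0,"ay": 0,"az": 0},{"dx": 0,"dy": 0,"dz": 0,"ax": 0,"ay": 0,"az": 0},{"dx": 0,"dy": 0,"dz": 0,"ax": 0,"ay": 0,"az": 0},{"dx": 0,"dy": 0,"dz": 0,"ax": 0,"ay": 0,"az": 0}]'

```text
time_s: 5.6
tool_pos: [0.4596, 0.2585, 0.1627]
eef_rot: [0.338, -0.423, 0.822, 0.176]
wrist_force: [-0.4, 0.2, 0.5]
grip_width: 0.0751
finger_force: 0.0
```

carry_out --plan '[{"dx": 0,"dy": 0,"dz": 0,"ax": 0,"ay": 0,"az": 0},{"dx": 0,"dy": 0,"dz": 0,"ax": 0,"ay": 0,"az": 0},{"dx": 0,"dy": 0,"dz": 0,"ax": 0,"ay": 0,"az": 0},{"dx": 0,"dy": 0,"dz": 0,"ax": 0,"ay": 0,"az": 0},{"dx": 0,"dy": 0,"dz": 0,"ax": 0,"ay": 0,"az": 0},{"dx": 0,"dy": 0,"dz": 0,"ax": 0,"ay": 0,"az": 0},{"dx": 0,"dy": 0,"dz": 0,"ax": 0,"ay": 0,"az": 0},{"dx": 0,"dy": 0,"dz": 0,"ax": 0,"ay": 0,"az": 0},{"dx": 0,"dy": 0,"dz": 0,"ax": 0,"ay": 0,"az": 0},{"dx": 0,"dy": 0,"dz": 0,"ax": 0,"ay": 0,"az": 0}]' --claw 0.03

```text
time_s: 6.85
tool_pos: [0.4596, 0.2587, 0.1626]
eef_rot: [0.338, -0.423, 0.822, 0.176]
wrist_force: [-1.6, -0.1, 5.3]
grip_width: 0.0512
finger_force: 62.8
```

```bash
python3 - <<'E'
from mv import *
np.set_printoptions(precision=3,suppress=True)
o,p,r=cur();print(o)
a=np.array(p);up=p+[0,0,.09];print('lift',r.inv().apply([0,0,.09]))
# carry: f -> az 0, upright, G at (.58,0,*)
t=np.array([1,0,-1])/2**.5
R1=Rot(t,[0,1,0]);P=np.array([.56,0.0,.27]);
rows(up,r,P,R1,8)
E
```

```text
{'time_s': 6.85, 'joints': array([ 0.206, -0.56 ,  2.27 ,  0.651,  0.915, -2.586]), 'qd': array([-0.001, -0.001,  0.002, -0.001, -0.002, -0.001]), 'tau': array([ -0.248, -15.888, -60.337,   1.669,  -1.475,   0.02 ]), 'tool_pos': array([0.46 , 0.259, 0.163]), 'eef_rot': array([ 0.338, -0.423,  0.822,  0.176]), 'wrist_force': array([-1.637, -0.149,  5.342]), 'wrist_torque': array([ 0.173, -0.046,  0.12 ]), 'finger_force': 62.77455925941467, 'grip_width': 0.05118649195164254}
lift [-0.063  0.    -0.064]
dx 11.9 dy -29.0 dz -15.0 mm | ax 4.8 ay -0.0 az 4.8
dx 9.4 dy -31.0 dz -12.5 mm | ax 4.8 ay -0.0 az 4.8
dx 6.7 dy -32.6 dz -9.8 mm | ax 4.8 ay -0.0 az 4.8
dx 3.9 dy -33.8 dz -7.0 mm | ax 4.8 ay -0.0 az 4.8
dx 1.0 dy -34.5 dz -4.2 mm | ax 4.8 ay -0.0 az 4.8
dx -1.9 dy -34.7 dz -1.2 mm | ax 4.8 ay -0.0 az 4.8
dx -4.8 dy -34.4 dz 1.7 mm | ax 4.8 ay -0.0 az 4.8
dx -7.6 dy -33.6 dz 4.6 mm | ax 4.8 ay -0.0 az 4.8
```

carry_out --plan '[{"dx": -0.021,"dy": 0,"dz": -0.021,"ax": 0,"ay": 0,"az": 0},{"dx": -0.021,"dy": 0,"dz": -0.021,"ax": 0,"ay": 0,"az": 0},{"dx": 0.012,"dy": -0.029,"dz": -0.015,"ax": 4.8,"ay": 0,"az": 4.8},{"dx": 0.009,"dy": -0.031,"dz": -0.012,"ax": 4.8,"ay": 0,"az": 4.8},{"dx": 0.007,"dy": -0.033,"dz": -0.01,"ax": 4.8,"ay": 0,"az": 4.8},{"dx": 0.004,"dy": -0.034,"dz": -0.007,"ax": 4.8,"ay": 0,"az": 4.8},{"dx": 0.001,"dy": -0.034,"dz": -0.004,"ax": 4.8,"ay": 0,"az": 4.8},{"dx": -0.002,"dy": -0.035,"dz": -0.001,"ax": 4.8,"ay": 0,"az": 4.8},{"dx": -0.005,"dy": -0.034,"dz": 0.002,"ax": 4.8,"ay": 0,"az": 4.8},{"dx": -0.008,"dy": -0.034,"dz": 0.005,"ax": 4.8,"ay": 0,"az": 4.8}]'

```text
time_s: 8.1
tool_pos: [0.5623, -0.0007, 0.2375]
eef_rot: [0.38, -0.001, 0.925, -0.0]
wrist_force: [-0.4, -0.5, -0.7]
grip_width: 0.0512
finger_force: 63.4
```

```bash
python3 - <<'E'
from mv import *
np.set_printoptions(precision=3,suppress=True)
o,p,r=cur();print(o['joints'],p,o['wrist_force'],o['grip_width'],r.as_matrix().T)
save('scene','s4.png',(150,100,450,325),2.6)
t=np.array([-1,0,-1])/2**.5
# end: tube ~horizontal, 15 mm above the mat
R1=Rot(t,[0,1,0]);P=np.array([.583,0.0,.029+.02])+.008*t
rows(p,r,P,R1,16)
E
```

```text
[-0.071 -0.586  2.163  0.071  0.788 -1.673] [ 0.562 -0.001  0.238] [-0.393 -0.532 -0.664] 0.051151322112894616 [[-0.711 -0.001 -0.703]
 [-0.001  1.    -0.001]
 [ 0.703 -0.    -0.711]]
dx 7.9 dy 0.1 dz 9.3 mm | ax -0.0 ay 5.6 az 0.0
dx 6.9 dy 0.1 dz 10.0 mm | ax -0.0 ay 5.6 az 0.0
dx 5.9 dy 0.1 dz 10.6 mm | ax -0.0 ay 5.6 az 0.0
dx 4.8 dy 0.1 dz 11.2 mm | ax -0.0 ay 5.6 az 0.0
dx 3.7 dy 0.1 dz 11.6 mm | ax -0.0 ay 5.6 az 0.0
dx 2.6 dy 0.0 dz 11.9 mm | ax -0.0 ay 5.6 az 0.0
dx 1.4 dy 0.0 dz 12.1 mm | ax -0.0 ay 5.6 az 0.0
dx 0.2 dy 0.0 dz 12.2 mm | ax -0.0 ay 5.6 az 0.0
dx -1.0 dy 0.0 dz 12.1 mm | ax -0.0 ay 5.6 az 0.0
dx -2.2 dy 0.0 dz 12.0 mm | ax -0.0 ay 5.6 az 0.0
dx -3.3 dy 0.0 dz 11.7 mm | ax -0.0 ay 5.6 az 0.0
dx -4.4 dy 0.0 dz 11.3 mm | ax -0.0 ay 5.6 az 0.0
dx -5.5 dy 0.0 dz 10.8 mm | ax -0.0 ay 5.6 az 0.0
dx -6.6 dy 0.0 dz 10.3 mm | ax -0.0 ay 5.6 az 0.0
dx -7.5 dy 0.0 dz 9.6 mm | ax -0.0 ay 5.6 az 0.0
dx -8.4 dy 0.0 dz 8.8 mm | ax -0.0 ay 5.6 az 0.0
```

View pics/s4.png

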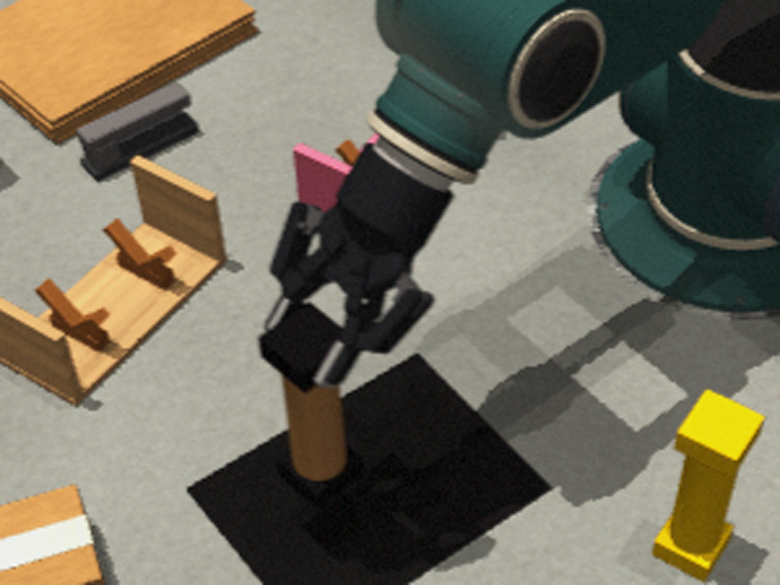

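The picture shows the tube held upright by its top cap over the mat (cap at crop (303,345)). The wooden cradle is beyond, at crop (105,290), and nothing has been disturbed. Next I'll tilt it, with a little more ground clearance.

```bash
python3 - <<'E'
from mv import *
o,p,r=cur();t=np.array([-1,0,-1])/2**.5
rows(p,r,np.array([.583,0.0,.029+.04])+.008*t,Rot(t,[0,1,0]),17)
E
```

```text
dx 6.6 dy 0.2 dz 7.9 mm | ax -0.0 ay 5.3 az -0.0
dx 5.9 dy 0.2 dz 8.4 mm | ax -0.0 ay 5.3 az -0.0
dx 5.1 dy 0.2 dz 9.0 mm | ax -0.0 ay 5.3 az -0.0
dx 4.2 dy 0.2 dz 9.4 mm | ax -0.0 ay 5.3 az -0.0
dx 3.4 dy 0.2 dz 9.7 mm | ax -0.0 ay 5.3 az -0.0
dx 2.4 dy 0.2 dz 10.0 mm | ax -0.0 ay 5.3 az -0.0
dx 1.5 dy 0.2 dz 10.2 mm | ax -0.0 ay 5.3 az -0.0
dx 0.6 dy 0.2 dz 10.3 mm | ax -0.0 ay 5.3 az -0.0
dx -0.4 dy 0.2 dz 10.3 mm | ax -0.0 ay 5.3 az -0.0
dx -1.3 dy 0.2 dz 10.2 mm | ax -0.0 ay 5.3 az -0.0
dx -2.3 dy 0.2 dz 10.0 mm | ax -0.0 ay 5.3 az -0.0
dx -3.2 dy 0.2 dz 9.8 mm | ax -0.0 ay 5.3 az -0.0
dx -4.1 dy 0.2 dz 9.5 mm | ax -0.0 ay 5.3 az -0.0
dx -4.9 dy 0.2 dz 9.0 mm | ax -0.0 ay 5.3 az -0.0
dx -5.7 dy 0.2 dz 8.6 mm | ax -0.0 ay 5.3 az -0.0
dx -6.5 dy 0.2 dz 8.0 mm | ax -0.0 ay 5.3 az -0.0
dx -7.2 dy 0.2 dz 7.4 mm | ax -0.0 ay 5.3 az -0.0
```

carry_out --plan '[{"dx": 0.0066,"dy": 0,"dz": 0.008,"ax": 0,"ay": 5.3,"az": 0},{"dx": 0.006,"dy": 0,"dz": 0.0085,"ax": 0,"ay": 5.3,"az": 0},{"dx": 0.005,"dy": 0,"dz": 0.009,"ax": 0,"ay": 5.3,"az": 0},{"dx": 0.004,"dy": 0,"dz": 0.0095,"ax": 0,"ay": 5.3,"az": 0},{"dx": 0.0035,"dy": 0,"dz": 0.01,"ax": 0,"ay": 5.3,"az": 0},{"dx": 0.0025,"dy": 0,"dz": 0.01,"ax": 0,"ay": 5.3,"az": 0},{"dx": 0.0015,"dy": 0,"dz": 0.01,"ax": 0,"ay": 5.3,"az": 0},{"dx": 0.0005,"dy": 0,"dz": 0.01,"ax": 0,"ay": 5.3,"az": 0},{"dx": -0.0005,"dy": 0,"dz": 0.01,"ax": 0,"ay": 5.3,"az": 0},{"dx": -0.0015,"dy": 0,"dz": 0.01,"ax": 0,"ay": 5.3,"az": 0}]'

```text
time_s: 9.4
tool_pos: [0.5709, 0.0004, 0.1354]
eef_rot: [-0.074, -0.002, 0.997, -0.001]
wrist_force: [-0.1, 0.2, -2.0]
grip_width: 0.0506
finger_force: 63.5
```

carry_out --plan '[{"dx": -0.0025,"dy": 0,"dz": 0.01,"ax": 0,"ay": 5.3,"az": 0},{"dx": -0.003,"dy": 0,"dz": 0.0098,"ax": 0,"ay": 5.3,"az": 0},{"dx": -0.004,"dy": 0,"dz": 0.0095,"ax": 0,"ay": 5.3,"az": 0},{"dx": -0.005,"dy": 0,"dz": 0.009,"ax": 0,"ay": 5.3,"az": 0},{"dx": -0.0057,"dy": 0,"dz": 0.0086,"ax": 0,"ay": 5.3,"az": 0},{"dx": -0.0065,"dy": 0,"dz": 0.008,"ax": 0,"ay": 5.3,"az": 0},{"dx": -0.007,"dy": 0,"dz": 0.0075,"ax": 0,"ay": 5.3,"az": 0},{"dx": 0,"dy": 0,"dz": 0,"ax": 0,"ay": 0,"az": 0},{"dx": 0,"dy": 0,"dz": 0,"ax": 0,"ay": 0,"az": 0},{"dx": 0,"dy": 0,"dz": 0,"ax": 0,"ay": 0,"az": 0}]'

```text
time_s: 10.65
tool_pos: [0.5767, 0.0004, 0.0656]
eef_rot: [-0.384, -0.002, 0.923, -0.001]
wrist_force: [-0.4, -0.0, -1.9]
grip_width: 0.0512
finger_force: 63.6
```

```bash
python3 - <<'E'
from mv import *
np.set_printoptions(precision=3,suppress=True)
o,p,r=cur();print(o['joints'],p,o['wrist_force'],o['wrist_torque'],o['grip_width'],r.as_matrix().T)
print('G',p-.008*r.as_matrix()[:,2])
for n in('scene','top'): grab_frame(n)
for n in('scene','top'):
    print(n,[np.round(x['extent'],1) for x in silhouettes(n,'tube_center')])
save('scene','s5.png',(180,170,400,335),3.6)
E
```

```text
[-0.031  0.487  1.42  -0.029  2.022 -1.608] [0.577 0.    0.066] [-0.371 -0.023 -1.885] [-0.016 -0.677 -0.005] 0.05116751525862013 [[-0.705 -0.003  0.709]
 [-0.005  1.    -0.001]
 [-0.709 -0.004 -0.705]]
G [0.582 0.    0.071]
scene [array([287.9, 262.4,  76.1,  56.9]), array([423.2, 287.4,  46. ,  75. ]), array([486.8, 296.5,  46.2,  68.4])]
top [array([210.4, 283.1,  44. ,  31.5]), array([152.9, 321.5,  49.2,  37. ])]
```

View pics/s5.png

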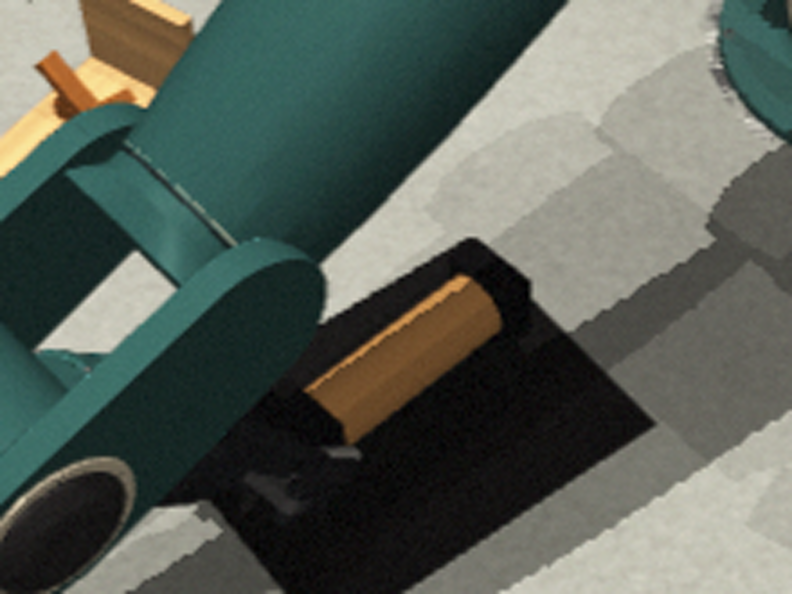

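The picture shows the tube held horizontally above the mat: cardboard at crop (400,360), gripped cap at (300,420). I'll lower it gently.

carry_out --plan '[{"dx": -0.0035,"dy": 0,"dz": 0.0035,"ax": 0,"ay": 0,"az": 0},{"dx": -0.0035,"dy": 0,"dz": 0.0035,"ax": 0,"ay": 0,"az": 0},{"dx": -0.0035,"dy": 0,"dz": 0.0035,"ax": 0,"ay": 0,"az": 0},{"dx": -0.0035,"dy": 0,"dz": 0.0035,"ax": 0,"ay": 0,"az": 0},{"dx": -0.0035,"dy": 0,"dz": 0.0035,"ax": 0,"ay": 0,"az": 0},{"dx": -0.0035,"dy": 0,"dz": 0.0035,"ax": 0,"ay": 0,"az": 0},{"dx": -0.0025,"dy": 0,"dz": 0.0025,"ax": 0,"ay": 0,"az": 0},{"dx": -0.0014,"dy": 0,"dz": 0.0014,"ax": 0,"ay": 0,"az": 0},{"dx": -0.0014,"dy": 0,"dz": 0.0014,"ax": 0,"ay": 0,"az": 0},{"dx": 0,"dy": 0,"dz": 0,"ax": 0,"ay": 0,"az": 0}]'

```text
time_s: 12.15
tool_pos: [0.5763, 0.0004, 0.0274]
eef_rot: [-0.385, -0.002, 0.923, -0.001]
wrist_force: [0.3, 0.2, -1.7]
grip_width: 0.0516
finger_force: 63.6
```

carry_out --plan '[{"dx": -0.0005,"dy": 0,"dz": 0.0005,"ax": 0,"ay": 0,"az": 0},{"dx": -0.0005,"dy": 0,"dz": 0.0005,"ax": 0,"ay": 0,"az": 0},{"dx": -0.0005,"dy": 0,"dz": 0.0005,"ax": 0,"ay": 0,"az": 0},{"dx": -0.0005,"dy": 0,"dz": 0.0005,"ax": 0,"ay": 0,"az": 0},{"dx": 0,"dy": 0,"dz": 0,"ax": 0,"ay": 0,"az": 0},{"dx": 0,"dy": 0,"dz": 0,"ax": 0,"ay": 0,"az": 0},{"dx": 0,"dy": 0,"dz": 0,"ax": 0,"ay": 0,"az": 0},{"dx": 0,"dy": 0,"dz": 0,"ax": 0,"ay": 0,"az": 0},{"dx": 0,"dy": 0,"dz": 0,"ax": 0,"ay": 0,"az": 0},{"dx": 0,"dy": 0,"dz": 0,"ax": 0,"ay": 0,"az": 0}]'

```text
time_s: 13.4
tool_pos: [0.5763, 0.0004, 0.0246]
eef_rot: [-0.385, -0.002, 0.923, -0.001]
wrist_force: [0.5, -0.6, -1.5]
grip_width: 0.051
finger_force: 63.6
```

carry_out --plan '[{"dx": -0.0005,"dy": 0,"dz": 0.0005,"ax": 0,"ay": 0,"az": 0},{"dx": 0,"dy": 0,"dz": 0,"ax": 0,"ay": 0,"az": 0},{"dx": -0.0005,"dy": 0,"dz": 0.0005,"ax": 0,"ay": 0,"az": 0},{"dx": 0,"dy": 0,"dz": 0,"ax": 0,"ay": 0,"az": 0},{"dx": -0.0004,"dy": 0,"dz": 0.0004,"ax": 0,"ay": 0,"az": 0},{"dx": 0,"dy": 0,"dz": 0,"ax": 0,"ay": 0,"az": 0},{"dx": 0,"dy": 0,"dz": 0,"ax": 0,"ay": 0,"az": 0},{"dx": 0,"dy": 0,"dz": 0,"ax": 0,"ay": 0,"az": 0},{"dx": 0,"dy": 0,"dz": 0,"ax": 0,"ay": 0,"az": 0},{"dx": 0,"dy": 0,"dz": 0,"ax": 0,"ay": 0,"az": 0}]'

```text
time_s: 14.65
tool_pos: [0.5764, 0.0004, 0.0238]
eef_rot: [-0.386, -0.002, 0.923, -0.001]
wrist_force: [-1.4, 0.7, 9.9]
grip_width: 0.0515
finger_force: 64.5
```

carry_out --plan '[{"dx": 0,"dy": 0,"dz": 0,"ax": 0,"ay": 0,"az": 0},{"dx": 0,"dy": 0,"dz": 0,"ax": 0,"ay": 0,"az": 0},{"dx": 0,"dy": 0,"dz": 0,"ax": 0,"ay": 0,"az": 0},{"dx": 0,"dy": 0,"dz": 0,"ax": 0,"ay": 0,"az": 0},{"dx": 0,"dy": 0,"dz": 0,"ax": 0,"ay": 0,"az": 0},{"dx": 0,"dy": 0,"dz": -0.005,"ax": 0,"ay": 0,"az": 0},{"dx": 0,"dy": 0,"dz": -0.02,"ax": 0,"ay": 0,"az": 0},{"dx": 0,"dy": 0,"dz": -0.03,"ax": 0,"ay": 0,"az": 0},{"dx": 0,"dy": 0,"dz": -0.03,"ax": 0,"ay": 0,"az": 0},{"dx": 0,"dy": 0,"dz": -0.03,"ax": 0,"ay": 0,"az": 0}]' --claw 0.08

```text
time_s: 15.9
tool_pos: [0.6589, 0.0008, 0.1044]
eef_rot: [-0.385, -0.002, 0.923, -0.001]
wrist_force: [0.3, -0.1, -0.5]
grip_width: 0.0797
finger_force: 0.0
```

```bash
python3 - <<'E'
from mv import *
np.set_printoptions(precision=4,suppress=True)
o,p,r=cur();print(p,o['wrist_force'],o['grip_width'])
for n in('scene','top'): grab_frame(n)
rs=silhouettes('scene','tube_center');print([(round(x['p'],2),np.round(x['extent'],1)) for x in rs])
print('top',[np.round(x['extent'],1) for x in silhouettes('top','tube_center')])
print('pred',proj('scene',[[.505,0,.029],[.595,0,.029],[.415,0,.029]]))
t=np.array([0,0,-1.]);rows(p,r,np.array([.503,0,.14]),Rot(t,[0,1,0]),7)
E
```

```text
[0.6589 0.0008 0.1044] [ 0.2623 -0.0531 -0.5189] 0.07973843410149478
[(0.94, array([485.8, 298.1,  44.9,  73.3])), (0.72, array([290.6, 281.2,  73.3,  64.4]))]
top [array([134.4, 322.9,  17.8,  31.5]), array([208.4, 271.2,  39.1,   9.5])]
pred [[290.8583 280.5612]
 [260.7759 303.6328]
 [319.1313 258.8773]]
dx 19.3 dy -0.0 dz 12.3 mm | ax -0.0 ay -6.5 az 0.0
dx 20.5 dy -0.0 dz 10.0 mm | ax -0.0 ay -6.5 az 0.0
dx 21.5 dy -0.0 dz 7.6 mm | ax -0.0 ay -6.5 az 0.0
dx 22.3 dy -0.1 dz 5.2 mm | ax -0.0 ay -6.5 az 0.0
dx 22.7 dy -0.1 dz 2.6 mm | ax -0.0 ay -6.5 az 0.0
dx 22.8 dy -0.1 dz 0.0 mm | ax -0.0 ay -6.5 az 0.0
dx 22.7 dy -0.1 dz -2.5 mm | ax -0.0 ay -6.5 az 0.0
```

The tube lies on the mat: the network sees it at (290.6,281.2), against (290.9,280.6) predicted for a centre at (0.505, 0, 0.029). Next I go above its middle.

carry_out --plan '[{"dx": 0.019,"dy": 0,"dz": 0.008,"ax": 0,"ay": -6.5,"az": 0},{"dx": 0.0205,"dy": 0,"dz": 0.008,"ax": 0,"ay": -6.5,"az": 0},{"dx": 0.0215,"dy": 0,"dz": 0.0076,"ax": 0,"ay": -6.5,"az": 0},{"dx": 0.0223,"dy": 0,"dz": 0.0052,"ax": 0,"ay": -6.5,"az": 0},{"dx": 0.0227,"dy": 0,"dz": 0.0026,"ax": 0,"ay": -6.5,"az": 0},{"dx": 0.0228,"dy": 0,"dz": 0,"ax": 0,"ay": -6.5,"az": 0},{"dx": 0.0227,"dy": 0,"dz": -0.0025,"ax": 0,"ay": -6.5,"az": 0},{"dx": 0,"dy": 0,"dz": 0,"ax": 0,"ay": 0,"az": 0},{"dx": 0,"dy": 0,"dz": 0,"ax": 0,"ay": 0,"az": 0},{"dx": 0,"dy": 0,"dz": 0,"ax": 0,"ay": 0,"az": 0}]'

```text
time_s: 17.35
tool_pos: [0.507, 0.0001, 0.1424]
eef_rot: [0.001, -0.002, 1.0, -0.0]
wrist_force: [0.4, -0.2, 0.3]
grip_width: 0.08
finger_force: 0.0
```

```bash
python3 - <<'E'
from mv import *
np.set_printoptions(precision=4,suppress=True)
o,p,r=cur();print(p,o['joints'],r.as_matrix().T)
for n in('scene','top'): grab_frame(n)
rs=silhouettes('scene','tube_center');print([(round(x['p'],2),np.round(x['extent'],1)) for x in rs])
save('scene','s6.png',(200,180,400,330),4)
rows(p,r,np.array([.505,0,.021]),Rot([0,0,-1],[0,1,0]),6)
E
```

```text
[0.507  0.0001 0.1424] [-0.0498 -0.2131  1.9216 -0.0006  1.432  -1.6251] [[-1.     -0.0046 -0.001 ]
 [-0.0046  1.     -0.0006]
 [ 0.001  -0.0006 -1.    ]]
[(0.95, array([424.1, 284.6,  48.1,  75.3])), (0.82, array([290.1, 280.5,  74.4,  64.8])), (0.61, array([485.4, 296.9,  44.6,  68.3]))]
dx 0.3 dy -0.0 dz 20.2 mm | ax -0.0 ay 0.0 az 0.0
dx 0.3 dy -0.0 dz 20.2 mm | ax -0.0 ay 0.0 az 0.0
dx 0.3 dy -0.0 dz 20.2 mm | ax -0.0 ay 0.0 az 0.0
dx 0.3 dy -0.0 dz 20.2 mm | ax -0.0 ay 0.0 az 0.0
dx 0.3 dy -0.0 dz 20.2 mm | ax -0.0 ay 0.0 az 0.0
dx 0.3 dy -0.0 dz 20.2 mm | ax -0.0 ay 0.0 az 0.0
```

View pics/s6.png

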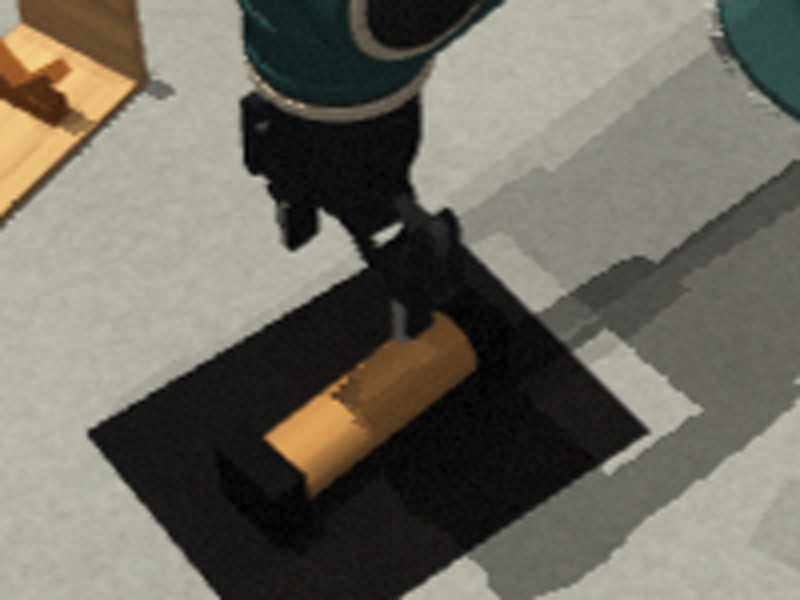

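The picture shows the tube flat on the mat, with its cardboard at crop (370,400) and the gripper above its middle. I'll descend and grip.

carry_out --plan '[{"dx": 0,"dy": 0,"dz": 0.02,"ax": 0,"ay": 0,"az": 0},{"dx": 0.001,"dy": 0,"dz": 0.025,"ax": 0,"ay": 0,"az": 0},{"dx": 0.001,"dy": 0,"dz": 0.025,"ax": 0,"ay": 0,"az": 0},{"dx": 0,"dy": 0,"dz": 0.025,"ax": 0,"ay": 0,"az": 0},{"dx": 0,"dy": 0,"dz": 0.015,"ax": 0,"ay": 0,"az": 0},{"dx": 0,"dy": 0,"dz": 0.01,"ax": 0,"ay": 0,"az": 0},{"dx": 0,"dy": 0,"dz": 0,"ax": 0,"ay": 0,"az": 0},{"dx": 0,"dy": 0,"dz": 0,"ax": 0,"ay": 0,"az": 0},{"dx": 0,"dy": 0,"dz": 0,"ax": 0,"ay": 0,"az": 0},{"dx": 0,"dy": 0,"dz": 0,"ax": 0,"ay": 0,"az": 0}]'

```text
time_s: 18.8
tool_pos: [0.5053, 0.0, 0.0236]
eef_rot: [0.002, -0.002, 1.0, -0.0]
wrist_force: [0.2, 0.4, -0.3]
grip_width: 0.08
finger_force: 0.0
```

carry_out --plan '[{"dx": 0,"dy": 0,"dz": 0,"ax": 0,"ay": 0,"az": 0},{"dx": 0,"dy": 0,"dz": 0,"ax": 0,"ay": 0,"az": 0},{"dx": 0,"dy": 0,"dz": 0,"ax": 0,"ay": 0,"az": 0},{"dx": 0,"dy": 0,"dz": 0,"ax": 0,"ay": 0,"az": 0},{"dx": 0,"dy": 0,"dz": 0,"ax": 0,"ay": 0,"az": 0},{"dx": 0,"dy": 0,"dz": 0,"ax": 0,"ay": 0,"az": 0},{"dx": 0,"dy": 0,"dz": 0,"ax": 0,"ay": 0,"az": 0},{"dx": 0,"dy": 0,"dz": 0,"ax": 0,"ay": 0,"az": 0},{"dx": 0,"dy": 0,"dz": 0,"ax": 0,"ay": 0,"az": 0},{"dx": 0,"dy": 0,"dz": 0,"ax": 0,"ay": 0,"az": 0}]' --claw 0.03

```text
time_s: 20.05
tool_pos: [0.5053, 0.0001, 0.0236]
eef_rot: [0.002, -0.002, 1.0, -0.0]
wrist_force: [-2.5, 1.3, 5.8]
grip_width: 0.0424
finger_force: 61.3
```

```bash
python3 - <<'E'
from mv import *
np.set_printoptions(precision=4,suppress=True)
o,p,r=cur();print(p,o['joints'],o['grip_width'],o['wrist_force'])
grab_frame('scene');grab_frame('top')
yaw=lambda x:(R.from_euler('z',x[2]).as_matrix(),np.array([x[0],x[1],0]))
m={'scene':region('scene','cradle',(190,210)),'top':region('top','cradle',(485,192))}
print(fit(CR,m,yaw,[.5385,-.3325,.2177],[.01,.01,.05]))
for n in m: print(n,fit(CR,{n:m[n]},yaw,[.5385,-.3325,.2177],[.01,.01,.05]))
a=.2177;y=[-np.sin(a),np.cos(a),0]
up=p+[0,0,.12];print(up);rows(up,r,np.array([.5385,-.3325,.16]),Rot([0,0,-1],y),10)
E
```

```text
[0.5053 0.0001 0.0236] [-0.0501 -0.1078  2.0343 -0.0005  1.2116 -1.6254] 0.04235793433942612 [-2.5339  1.3078  5.8218]
(array([ 0.5382, -0.3296,  0.2159]), np.float64(1.0311708450317383))
scene (array([ 0.5382, -0.3296,  0.2159]), np.float64(0.031170904636383057))
top (array([ 0.5385, -0.3325,  0.2177]), np.float64(1.0))
[0.5053 0.0001 0.1436]
dx -3.2 dy -33.3 dz -1.6 mm | ax -0.0 ay 0.0 az -1.2
dx -2.5 dy -33.3 dz -1.6 mm | ax -0.0 ay 0.0 az -1.2
dx -1.8 dy -33.4 dz -1.6 mm | ax -0.0 ay 0.0 az -1.2
dx -1.0 dy -33.4 dz -1.6 mm | ax -0.0 ay 0.0 az -1.2
dx -0.3 dy -33.4 dz -1.6 mm | ax -0.0 ay 0.0 az -1.2
dx 0.4 dy -33.4 dz -1.6 mm | ax -0.0 ay 0.0 az -1.2
dx 1.1 dy -33.4 dz -1.6 mm | ax -0.0 ay 0.0 az -1.2
dx 1.8 dy -33.4 dz -1.6 mm | ax -0.0 ay 0.0 az -1.2
dx 2.5 dy -33.3 dz -1.6 mm | ax -0.0 ay 0.0 az -1.2
dx 3.2 dy -33.3 dz -1.6 mm | ax -0.0 ay 0.0 az -1.2
```

carry_out --plan '[{"dx": 0,"dy": 0,"dz": -0.01,"ax": 0,"ay": 0,"az": 0},{"dx": 0,"dy": 0,"dz": -0.025,"ax": 0,"ay": 0,"az": 0},{"dx": 0,"dy": 0,"dz": -0.03,"ax": 0,"ay": 0,"az": 0},{"dx": 0,"dy": 0,"dz": -0.03,"ax": 0,"ay": 0,"az": 0},{"dx": 0,"dy": 0,"dz": -0.025,"ax": 0,"ay": 0,"az": 0},{"dx": -0.003,"dy": -0.033,"dz": -0.002,"ax": 0,"ay": 0,"az": -1.2},{"dx": -0.003,"dy": -0.033,"dz": -0.002,"ax": 0,"ay": 0,"az": -1.2},{"dx": -0.002,"dy": -0.033,"dz": -0.002,"ax": 0,"ay": 0,"az": -1.2},{"dx": -0.001,"dy": -0.033,"dz": -0.002,"ax": 0,"ay": 0,"az": -1.2},{"dx": 0,"dy": -0.033,"dz": -0.002,"ax": 0,"ay": 0,"az": -1.2}]'

```text
time_s: 21.5
tool_pos: [0.5212, -0.1654, 0.1538]
eef_rot: [0.001, -0.055, 0.998, -0.0]
wrist_force: [0.3, -0.1, -1.8]
grip_width: 0.0421
finger_force: 61.3
```

```bash
python3 - <<'E'
from mv import *
np.set_printoptions(precision=4,suppress=True)
o,p,r=cur();print(p,o['grip_width'],o['wrist_force'],o['wrist_torque'])
yaw=lambda x:(R.from_euler('z',x[2]).as_matrix(),np.array([x[0],x[1],0]))
grab_frame('scene');grab_frame('top')
m={}
for n,uv in(('top',(485,192)),('scene',(190,210))):
    m[n]=region(n,'cradle',uv);print(n,m[n].sum(),fit(CR,{n:m[n]},yaw,[.5385,-.331,.216],[.01,.01,.05]))
a=.216;y=[-np.sin(a),np.cos(a),0]
rows(p,r,np.array([.5385,-.331,.155]),Rot([0,0,-1],y),5)
E
```

```text
[ 0.5212 -0.1654  0.1538] 0.04213975035047082 [ 0.3485 -0.1185 -1.7728] [0.0278 0.0402 0.0616]
top 1438.0 (array([ 0.5396, -0.3351,  0.2414]), np.float64(0.727668285369873))
scene 2457.0 (array([ 0.5376, -0.3316,  0.2324]), np.float64(0.39636534452438354))
dx 0.2 dy -33.3 dz -0.2 mm | ax -0.0 ay 0.0 az -1.2
dx 0.9 dy -33.3 dz -0.2 mm | ax -0.0 ay 0.0 az -1.2
dx 1.6 dy -33.3 dz -0.2 mm | ax -0.0 ay 0.0 az -1.2
dx 2.3 dy -33.2 dz -0.2 mm | ax -0.0 ay 0.0 az -1.2
dx 3.0 dy -33.2 dz -0.2 mm | ax -0.0 ay 0.0 az -1.2
```

carry_out --plan '[{"dx": 0,"dy": -0.033,"dz": 0,"ax": 0,"ay": 0,"az": -1.2},{"dx": 0.001,"dy": -0.033,"dz": 0,"ax": 0,"ay": 0,"az": -1.2},{"dx": 0.002,"dy": -0.033,"dz": 0,"ax": 0,"ay": 0,"az": -1.2},{"dx": 0.002,"dy": -0.033,"dz": 0,"ax": 0,"ay": 0,"az": -1.2},{"dx": 0.003,"dy": -0.033,"dz": 0,"ax": 0,"ay": 0,"az": -1.2},{"dx": 0,"dy": 0,"dz": 0,"ax": 0,"ay": 0,"az": 0},{"dx": 0,"dy": 0,"dz": 0,"ax": 0,"ay": 0,"az": 0},{"dx": 0,"dy": 0,"dz": 0,"ax": 0,"ay": 0,"az": 0},{"dx": 0,"dy": 0,"dz": 0,"ax": 0,"ay": 0,"az": 0},{"dx": 0,"dy": 0,"dz": 0,"ax": 0,"ay": 0,"az": 0}]'

```text
time_s: 22.95
tool_pos: [0.5383, -0.3284, 0.1536]
eef_rot: [0.001, -0.107, 0.994, -0.001]
wrist_force: [0.6, 0.1, -1.9]
grip_width: 0.0425
finger_force: 61.5
```

```bash
python3 - <<'E'
from mv import *
np.set_printoptions(precision=4,suppress=True)
o,p,r=cur();print(o['time_s'],p,o['joints'],o['grip_width'])
a=.216;y=[-np.sin(a),np.cos(a),0]
rows(p,r,np.array([.5385,-.331,.055]),Rot([0,0,-1],y),5)
grab_frame('scene')
print([np.round(x['extent'],1) for x in silhouettes('scene','tube_center')])
# predicted tube & cradle drawn on an enlarged crop
im=grab_frame('scene')[:,:,::-1].copy();im=np.ascontiguousarray(im[100:280,100:340]);im=cv2.resize(im,None,fx=3.3,fy=3.3,interpolation=cv2.INTER_CUBIC)
Rm=R.from_euler('z',a).as_matrix()
for q in CR[:3]:
    h=cv2.convexHull(proj('scene',q@Rm.T+[.5385,-.331,0]).astype(np.float32))
    cv2.polylines(im,[((h-[100,100]+.5)*3.3).astype(np.int32)],True,(255,0,255),1)
Rt=R.from_matrix(np.c_[Rm[:,1],Rm[:,2],Rm[:,0]]).as_matrix()
for q in TUBE[:2]:
    h=cv2.convexHull(proj('scene',q@Rt.T+p+[0,0,.0055]).astype(np.float32))
    cv2.polylines(im,[((h-[100,100]+.5)*3.3).astype(np.int32)],True,(0,255,0),1)
cv2.imwrite('pics/s7.png',im)
E
```

```text
22.95 [ 0.5383 -0.3284  0.1536] [-0.5887  0.0557  1.6503  0.0011  1.4326 -2.374 ] 0.04246683982236123
dx 0.1 dy -0.5 dz 19.7 mm | ax -0.0 ay 0.0 az -0.0
dx 0.1 dy -0.5 dz 19.7 mm | ax -0.0 ay 0.0 az -0.0
dx 0.1 dy -0.5 dz 19.7 mm | ax -0.0 ay 0.0 az -0.0
dx 0.1 dy -0.5 dz 19.7 mm | ax -0.0 ay 0.0 az -0.0
dx 0.1 dy -0.5 dz 19.7 mm | ax -0.0 ay 0.0 az -0.0
[array([183.6, 173.4,  74.2,  66. ]), array([421.6, 287.3,  45.2,  74. ]), array([485.1, 298.6,  44.6,  72.3])]
```

View pics/s7.png

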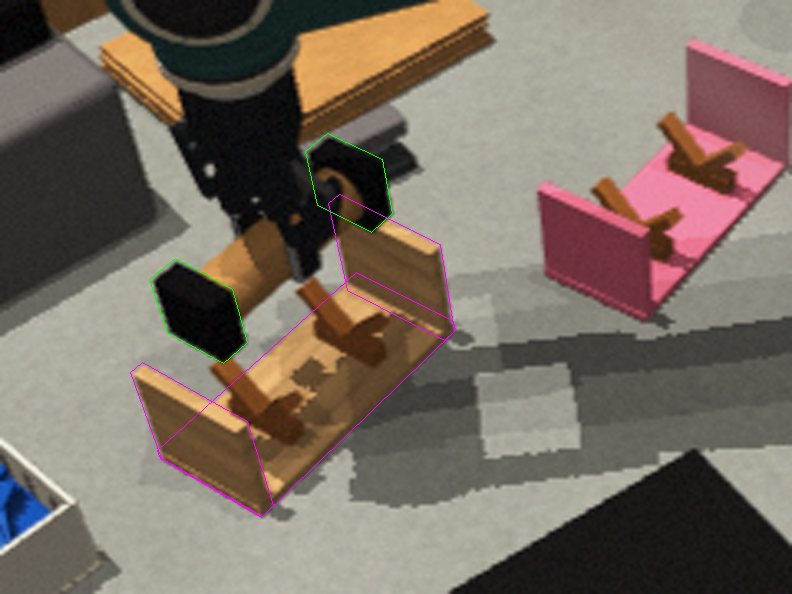

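The overlay shows the predicted tube caps (green, crop (200,310) and (350,180)) and the cradle model (magenta) both matching the picture. The tube is right over the wooden cradle, so I'll descend.

carry_out --plan '[{"dx": 0,"dy": -0.001,"dz": 0.01,"ax": 0,"ay": 0,"az": 0},{"dx": 0,"dy": -0.001,"dz": 0.015,"ax": 0,"ay": 0,"az": 0},{"dx": 0,"dy": 0,"dz": 0.015,"ax": 0,"ay": 0,"az": 0},{"dx": 0,"dy": 0,"dz": 0.015,"ax": 0,"ay": 0,"az": 0},{"dx": 0,"dy": 0,"dz": 0.015,"ax": 0,"ay": 0,"az": 0},{"dx": 0,"dy": 0,"dz": 0.01,"ax": 0,"ay": 0,"az": 0},{"dx": 0,"dy": 0,"dz": 0.005,"ax": 0,"ay": 0,"az": 0},{"dx": 0,"dy": 0,"dz": 0.003,"ax": 0,"ay": 0,"az": 0},{"dx": 0,"dy": 0,"dz": 0.002,"ax": 0,"ay": 0,"az": 0},{"dx": 0,"dy": 0,"dz": 0,"ax": 0,"ay": 0,"az": 0}]'

```text
time_s: 24.35
tool_pos: [0.539, -0.3309, 0.0637]
eef_rot: [0.002, -0.107, 0.994, -0.001]
wrist_force: [-0.4, 0.6, -1.1]
grip_width: 0.0424
finger_force: 61.5
```

carry_out --plan '[{"dx": 0,"dy": 0,"dz": 0.001,"ax": 0,"ay": 0,"az": 0},{"dx": 0,"dy": 0,"dz": 0.001,"ax": 0,"ay": 0,"az": 0},{"dx": 0,"dy": 0,"dz": 0.001,"ax": 0,"ay": 0,"az": 0},{"dx": 0,"dy": 0,"dz": 0.001,"ax": 0,"ay": 0,"az": 0},{"dx": 0,"dy": 0,"dz": 0.001,"ax": 0,"ay": 0,"az": 0},{"dx": 0,"dy": 0,"dz": 0.001,"ax": 0,"ay": 0,"az": 0},{"dx": 0,"dy": 0,"dz": 0,"ax": 0,"ay": 0,"az": 0},{"dx": 0,"dy": 0,"dz": 0,"ax": 0,"ay": 0,"az": 0},{"dx": 0,"dy": 0,"dz": 0,"ax": 0,"ay": 0,"az": 0},{"dx": 0,"dy": 0,"dz": 0,"ax": 0,"ay": 0,"az": 0}]'

```text
time_s: 25.6
tool_pos: [0.539, -0.3308, 0.0576]
eef_rot: [0.001, -0.107, 0.994, -0.001]
wrist_force: [-0.2, -1.1, -2.4]
grip_width: 0.0424
finger_force: 61.5
```

carry_out --plan '[{"dx": 0,"dy": 0,"dz": 0.0005,"ax": 0,"ay": 0,"az": 0},{"dx": 0,"dy": 0,"dz": 0.0005,"ax": 0,"ay": 0,"az": 0},{"dx": 0,"dy": 0,"dz": 0.0005,"ax": 0,"ay": 0,"az": 0},{"dx": 0,"dy": 0,"dz": 0.0005,"ax": 0,"ay": 0,"az": 0},{"dx": 0,"dy": 0,"dz": 0.0005,"ax": 0,"ay": 0,"az": 0},{"dx": 0,"dy": 0,"dz": 0,"ax": 0,"ay": 0,"az": 0},{"dx": 0,"dy": 0,"dz": 0,"ax": 0,"ay": 0,"az": 0},{"dx": 0,"dy": 0,"dz": 0,"ax": 0,"ay": 0,"az": 0},{"dx": 0,"dy": 0,"dz": 0,"ax": 0,"ay": 0,"az": 0},{"dx": 0,"dy": 0,"dz": 0,"ax": 0,"ay": 0,"az": 0}]'

```text
time_s: 26.85
tool_pos: [0.5392, -0.331, 0.0554]
eef_rot: [0.002, -0.107, 0.994, -0.001]
wrist_force: [0.4, -3.8, 5.4]
grip_width: 0.0424
finger_force: 62.2
```

```bash
python3 -c "
from mv import *
o,p,r=cur();print(p,o['wrist_force'],o['wrist_torque'])"
```

```text
[ 0.53917926 -0.33101448  0.05536031] [ 0.42348845 -3.77446286  5.38326416] [-0.51345867 -0.0013318  -0.00075897]
```

The left saddle faces touch first, pushing towards -y. I'll shift 1 mm that way and settle it.

carry_out --plan '[{"dx": 0,"dy": -0.0005,"dz": 0,"ax": 0,"ay": 0,"az": 0},{"dx": 0,"dy": -0.0005,"dz": 0.0003,"ax": 0,"ay": 0,"az": 0},{"dx": 0,"dy": 0,"dz": 0.0003,"ax": 0,"ay": 0,"az": 0},{"dx": 0,"dy": 0,"dz": 0.0003,"ax": 0,"ay": 0,"az": 0},{"dx": 0,"dy": 0,"dz": 0,"ax": 0,"ay": 0,"az": 0},{"dx": 0,"dy": 0,"dz": 0,"ax": 0,"ay": 0,"az": 0},{"dx": 0,"dy": 0,"dz": 0,"ax": 0,"ay": 0,"az": 0},{"dx": 0,"dy": 0,"dz": 0,"ax": 0,"ay": 0,"az": 0},{"dx": 0,"dy": 0,"dz": 0,"ax": 0,"ay": 0,"az": 0},{"dx": 0,"dy": 0,"dz": 0,"ax": 0,"ay": 0,"az": 0}]'

```text
time_s: 28.1
tool_pos: [0.5393, -0.3317, 0.0547]
eef_rot: [0.001, -0.107, 0.994, -0.001]
wrist_force: [-2.5, 0.7, 10.6]
grip_width: 0.0423
finger_force: 62.7
```

carry_out --plan '[{"dx": 0,"dy": 0,"dz": 0.0003,"ax": 0,"ay": 0,"az": 0},{"dx": 0,"dy": 0,"dz": 0,"ax": 0,"ay": 0,"az": 0},{"dx": 0,"dy": 0,"dz": 0,"ax": 0,"ay": 0,"az": 0},{"dx": 0,"dy": 0,"dz": 0,"ax": 0,"ay": 0,"az": 0},{"dx": 0,"dy": 0,"dz": 0,"ax": 0,"ay": 0,"az": 0},{"dx": 0,"dy": 0,"dz": 0,"ax": 0,"ay": 0,"az": 0},{"dx": 0,"dy": 0,"dz": 0,"ax": 0,"ay": 0,"az": 0},{"dx": 0,"dy": 0,"dz": 0,"ax": 0,"ay": 0,"az": 0},{"dx": 0,"dy": 0,"dz": 0,"ax": 0,"ay": 0,"az": 0},{"dx": 0,"dy": 0,"dz": 0,"ax": 0,"ay": 0,"az": 0}]'

```text
time_s: 29.35
tool_pos: [0.5393, -0.3317, 0.0546]
eef_rot: [0.002, -0.107, 0.994, -0.001]
wrist_force: [-4.1, 1.4, 12.7]
grip_width: 0.0424
finger_force: 63.0
```

```bash
python3 -c "
from mv import *
o,p,r=cur();print(p,o['wrist_force'],o['wrist_torque'])"
```

```text
[ 0.5393045  -0.33174919  0.05461695] [-4.06084484  1.37555938 12.70648327] [0.23171888 0.63775925 0.2192328 ]
```

Resolving the moment about the tube axis puts the support force within 6 mm of the middle, so both saddles carry the tube. The height also matches (tube axis at 60 mm), so I can release.

carry_out --plan '[{"dx": 0,"dy": 0,"dz": 0,"ax": 0,"ay": 0,"az": 0},{"dx": 0,"dy": 0,"dz": 0,"ax": 0,"ay": 0,"az": 0},{"dx": 0,"dy": 0,"dz": 0,"ax": 0,"ay": 0,"az": 0},{"dx": 0,"dy": 0,"dz": 0,"ax": 0,"ay": 0,"az": 0},{"dx": 0,"dy": 0,"dz": 0,"ax": 0,"ay": 0,"az": 0},{"dx": 0,"dy": 0,"dz": 0,"ax": 0,"ay": 0,"az": 0},{"dx": 0,"dy": 0,"dz": -0.01,"ax": 0,"ay": 0,"az": 0},{"dx": 0,"dy": 0,"dz": -0.02,"ax": 0,"ay": 0,"az": 0},{"dx": 0,"dy": 0,"dz": -0.03,"ax": 0,"ay": 0,"az": 0},{"dx": 0,"dy": 0,"dz": -0.04,"ax": 0,"ay": 0,"az": 0}]' --claw 0.08

```text
time_s: 30.6
tool_pos: [0.5387, -0.3316, 0.1558]
eef_rot: [0.001, -0.107, 0.994, -0.0]
wrist_force: [0.4, -0.6, -0.7]
grip_width: 0.0802
finger_force: 0.0
```

carry_out --plan '[{"dx": 0,"dy": 0,"dz": -0.03,"ax": 0,"ay": 0,"az": 0},{"dx": 0,"dy": 0,"dz": -0.03,"ax": 0,"ay": 0,"az": 0},{"dx": 0,"dy": 0,"dz": -0.03,"ax": 0,"ay": 0,"az": 0},{"dx": 0,"dy": 0,"dz": 0,"ax": 0,"ay": 0,"az": 0},{"dx": 0,"dy": 0,"dz": 0,"ax": 0,"ay": 0,"az": 0},{"dx": 0,"dy": 0,"dz": 0,"ax": 0,"ay": 0,"az": 0},{"dx": 0,"dy": 0,"dz": 0,"ax": 0,"ay": 0,"az": 0},{"dx": 0,"dy": 0,"dz": 0,"ax": 0,"ay": 0,"az": 0},{"dx": 0,"dy": 0,"dz": 0,"ax": 0,"ay": 0,"az": 0},{"dx": 0,"dy": 0,"dz": 0,"ax": 0,"ay": 0,"az": 0}]'

```text
time_s: 31.85
tool_pos: [0.5387, -0.3316, 0.2438]
eef_rot: [0.001, -0.107, 0.994, -0.0]
wrist_force: [-0.5, 0.5, 0.2]
grip_width: 0.0798
finger_force: 0.0
```

```bash
python3 - <<'E'
from mv import *
np.set_printoptions(precision=4,suppress=True)
o,p,r=cur();print(p,o['wrist_force'],o['grip_width'])
grab_frame('scene');grab_frame('top')
m={'scene':region('scene','tube_center',(195,205))}
def f(x):
    Rm=R.from_euler('zy',[x[2],np.pi/2+x[3]]).as_matrix();return Rm,np.array([x[0],x[1],.06])
print(m['scene'].sum(),fit(TUBE,m,f,[.5385,-.331,.216,0],[.01,.01,.05,.03]))
for l in('short_tube','glue'):
    for n in('scene',):print(l,[np.round(x['extent'],1) for x in silhouettes(n,l)])
E
```

```text
[ 0.5387 -0.3316  0.2438] [-0.5451  0.4757  0.2054] 0.07981181764530364
2890.0 (array([ 0.568 , -0.2656,  0.0601, -0.0415]), np.float64(0.5031367540359497))
short_tube [array([438.7, 350.6,  29.4,  48.5])]
glue [array([360.4, 407.1,  26.1,  41.2])]
```

```bash
python3 - <<'E'
from mv import *
np.set_printoptions(precision=4,suppress=True)
im=grab_frame('scene')
for x in silhouettes('scene','tube_center'): print(round(x['p'],2),np.round(x['extent'],1),x['region'].sum())
dark=(im.max(2)<45).astype(np.float32); Rm0=lambda yw,pt:R.from_euler('zy',[yw,np.pi/2+pt]).as_matrix()
best=[]
for pt in np.radians([-4,-2,0,2,4]):
  for dx in(-.01,-.005,0,.005,.01):
    for z in(.05,.055,.06,.065,.07,.08):
      Rm=Rm0(.216,pt);p=np.array([.5388+dx*np.cos(.216),-.3316+dx*np.sin(.216),z])
      cap=np.maximum(render('scene',TUBE[:1],Rm,p,2),render('scene',TUBE[1:2],Rm,p,2))
      cap*=1-render('scene',TUBE[2:],Rm,p,2)*0
      box_=np.zeros_like(dark);box_[150:270,130:250]=1
      d=dark*box_;best.append((np.minimum(d,cap).sum()/np.maximum(d,cap).sum(),np.degrees(pt),dx,z))
print(*sorted(best)[::-1][:5],sep='\n')
E
```

```text
0.94 [189.  200.8  69.4  62.3] 1425
0.86 [488.1 297.2  44.3  69.7] 1778
0.68 [422.1 287.1  48.9  70. ] 1643
(np.float32(0.29380146), np.float64(4.0), -0.01, 0.05)
(np.float32(0.29327324), np.float64(4.0), -0.01, 0.055)
(np.float32(0.2890068), np.float64(2.0), -0.01, 0.05)
(np.float32(0.28503212), np.float64(2.0), -0.01, 0.055)
(np.float32(0.28298154), np.float64(4.0), -0.01, 0.06)
```

```bash
python3 - <<'E'
from mv import *
np.set_printoptions(precision=4,suppress=True)
grab_frame('scene');m=region('scene','tube_center',(189,201));print(m.sum())
Rc=R.from_euler('z',.216).as_matrix();C=np.array([.5385,-.3315,0])
occ=1-render('scene',CR[1:2],Rc,C)
def f(x):
    p=np.array([.5388+x[0]*np.cos(.216),-.3316+x[0]*np.sin(.216),x[1]]);return R.from_euler('zy',[.216,np.pi/2+x[2]]).as_matrix(),p
def cost(x):
    r=render('scene',TUBE,*f(x))*occ;return 1-np.minimum(r,m).sum()/np.maximum(r,m).sum()
print(cost([0,.06,0]),cost([0,.07,0]),cost([0,.06,.07]),cost([0,.06,-.07]))
r=minimize(cost,[0,.06,0],method='Nelder-Mead',options=dict(initial_simplex=[[0,.06,0],[.006,.06,0],[0,.068,0],[0,.06,.05]],maxiter=120));print(r.x,r.fun)
E
```

```text
1459.0
0.2974226 0.36586112 0.24795496 0.34760255
[0.0032 0.0564 0.2696] 0.1017034649848938
```

I've used all ten views and the gripper may still hide part of the tube. I'll move it clear and check numerically.

carry_out --plan '[{"dx": 0,"dy": 0,"dz": -0.03,"ax": 0,"ay": 0,"az": 0},{"dx": 0,"dy": 0.02,"dz": -0.03,"ax": 0,"ay": 0,"az": 0},{"dx": 0.006,"dy": 0.04,"dz": -0.02,"ax": 0,"ay": 0,"az": 0},{"dx": 0.008,"dy": 0.045,"dz": -0.01,"ax": 0,"ay": 0,"az": 0},{"dx": 0.008,"dy": 0.045,"dz": -0.01,"ax": 0,"ay": 0,"az": 0},{"dx": 0.008,"dy": 0.045,"dz": 0,"ax": 0,"ay": 0,"az": 0},{"dx": 0.008,"dy": 0.045,"dz": 0,"ax": 0,"ay": 0,"az": 0},{"dx": 0.008,"dy": 0.045,"dz": 0,"ax": 0,"ay": 0,"az": 0},{"dx": 0.004,"dy": 0.03,"dz": 0,"ax": 0,"ay": 0,"az": 0},{"dx": 0,"dy": 0,"dz": 0,"ax": 0,"ay": 0,"az": 0}]'

```text
time_s: 33.55
tool_pos: [0.4221, -0.0331, 0.3438]
eef_rot: [0.002, -0.108, 0.994, -0.001]
wrist_force: [-0.7, -1.1, 0.1]
grip_width: 0.0796
finger_force: 0.0
```

```bash
cat > chk.py <<'E'
from mv import *
np.set_printoptions(precision=4,suppress=True)
im=grab_frame('scene');grab_frame('top');Rc=R.from_euler('z',.216).as_matrix();C=np.array([.5385,-.3315,0])
def f(x):
    p=np.array([.5388+x[0]*np.cos(.216),-.3316+x[0]*np.sin(.216),x[1]]);return R.from_euler('zy',[.216,np.pi/2+x[2]]).as_matrix(),p
for n,uv in(('scene',(189,201)),('top',(485,192))):
    rs=silhouettes(n,'tube_center');print(n,[np.round(x['extent'],1) for x in rs])
    m=min(rs,key=lambda r:np.hypot(r['extent'][0]-uv[0],r['extent'][1]-uv[1]))['region'].astype(np.float32)
    occ=1-render(n,CR[1:2],Rc,C)
    def cost(x):
        r=render(n,TUBE,*f(x))*occ;return 1-np.minimum(r,m).sum()/np.maximum(r,m).sum()
    r=minimize(cost,[0,.06,0],method='Nelder-Mead',options=dict(initial_simplex=[[0,.06,0],[.006,.06,0],[0,.068,0],[0,.06,.05]],maxiter=120))
    print(n,m.sum(),cost([0,.06,0]),r.x,r.fun,'axis ends',proj(n,np.array([[0,0,.09],[0,0,-.09]])@f([0,.06,0])[0].T+f([0,.06,0])[1]))
    if n=='scene':
        pr=render(n,TUBE,*f([0,.06,0]))*occ
        for y in range(160,245,3): print(y,''.join('#' if m[y,x]and pr[y,x]>.5 else 'm' if m[y,x] else 'p' if pr[y,x]>.5 else '.' for x in range(140,245,2)))
E
python3 chk.py
```

```text
scene [array([189.4, 199.6,  67.2,  62.5]), array([423.5, 284.5,  47. ,  72. ]), array([486.6, 298. ,  45.1,  69.7])]
scene 1430.0 0.29221803 [0.005  0.057  0.2485] 0.11233788728713989 axis ends [[159.0351 221.312 ]
 [218.8535 184.383 ]]
160 .....................................................
163 .....................................................
166 .....................................................
169 .....................................................
172 ................................mm...................
175 ..............................mmmm###p...............
178 ..............................mm########.............
181 ..............................mm#########p...........
184 .............................mmm#########p...........
187 ............................m############pp..........
190 ..........................m###############p..........
193 ........................#################ppp.........
196 ......................###############pp#pppp.........
199 ...................pp##############pp..ppp...........
202 .................pp##############p............
[... 352 characters left out ...]
...
223 ..............####mmm................................
226 ................m#mmm................................
229 ..................mmm................................
232 ...................mm................................
235 .....................................................
238 .....................................................
241 .....................................................
244 .....................................................
top [array([483.8, 191.4,  48.6,  90.8]), array([210.3, 285.4,  41. ,  28.1]), array([155.5, 324. ,  57.2,  38.7])]
top 2165.0 0.34600532 [0.0012 0.0641 0.4236] 0.2105974555015564 axis ends [[482.2476 150.5169]
 [484.4593 234.1015]]
```

The check has a bug: lowercase 'zy' is extrinsic, so the model's yaw was lost. I'll fix it.

```bash
sed -i "s/'zy'/'ZY'/; s/range(160,245,3)/range(0)/" chk.py; python3 chk.py
```

```text
scene [array([189.1, 200.8,  67.4,  63.9]), array([423.6, 285.6,  47.6,  75. ]), array([486.9, 296.4,  46.7,  72.3])]
scene 1470.0 0.098647654 [-0.0012  0.0566  0.009 ] 0.05287390947341919 axis ends [[164.4107 225.232 ]
 [213.5258 180.9093]]
top [array([484.4, 191.6,  48.1,  88.8]), array([156. , 324.6,  55.8,  40. ])]
top 2067.0 0.11233109 [ 0.0004  0.0651 -0.0094] 0.08415073156356812 axis ends [[473.267  151.5121]
 [493.5407 233.0864]]
```

Both views put the tube level to about 0.5°, centred to about 1 mm, and home at a height of about 60 mm.

```bash
python3 -c "
from station import order
print(order.finish_job())"
```

```text
the job is handed in; nothing more can be done
None
```

The job is handed in at about 34 s: I tipped the tall black-capped tube onto the mat, let go, took it again round its middle, and released it home in both saddles of the wooden cradle; the last scene checks showed the short tube and glue bottle where they started.

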